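# Load washed pastry tubes onto the drying rack

### The arm

A 6-joint arm with a two-finger parallel gripper is mounted at the origin on a cart in front of the work surface, level with it; the furniture and walls round the work are solid. World frame = base frame: x ahead of the robot, y to its left, z up, the work surface at z = 0. Lengths are in m, angles in degrees, forces in N, time in s.
With the tool pointing down it reaches from about 0.375 to 0.9 m from the base axis. Payload 3.1 kg.
Tool frame: the origin (TCP) lies midway between the tips of the shut fingers; the grasp point (between the pads) lies 19 mm behind it; z points along the fingers, y is the line along which they close (so a half turn about z gives the same grasp; the last joint's range is limited). The gripper opens to 87 mm and grips with 3 to 60 N. Pads are 19 mm wide; open, the fingers measure 117 mm over their backs; the gripper's body (75 mm by 190 mm) begins 51 mm behind the grasp point.
Start: joints at [-86.946, 30.224, 82.088, -0, 67.689, -10.227], TCP at [0.144, -0.608, 0.2] pointing down, gripper open.
Joint ranges: [-176.69, 176.69], [-43.24, 126.21], [12.49, 139.97], [-82, 262], [0, 151.66], [-163.58, 163.58]. Speed limits (degrees/s): [159.86, 159.86, 180, 180, 180, 180].

### API

Orientations are given as a 3x3 rotation matrix whose columns are the frame's x, y, z axes.
In Python, from rig import read_state, optics, bot gives the robot as it stands. The module is installed in compiled form; this text tells all that it offers.
- The arm moves only by the tool send_rows, never from a script. Its argument "commands" is a list of rows, each a list of 7 numbers: the turn, a rotation vector about the tool's x, y, z in units of 5 degrees (1.0 is 5 degrees), then the shift along the tool's x, y, z in units of 30 mm (1.0 is 30 mm), then the opening, from 0 (shut) to 1 (fully open). In form: [[rx, ry, rz, tx, ty, tz, gripper], ...]. A call has 1 to 20 rows; each row is the pose to reach, as a shift and turn from the pose commanded when the call began, along the tool's axes at that moment; what a row does not reach only later rows make up. A row lasts 1/12 s, in which the tool goes at most 41.7 mm and 7.16 degrees, less where a joint would pass 70% of its speed; a pose out of reach is approached as far as the arm can. A call with a gripper value outside its range is refused whole. The fingers move at their own pace and stop on an object; the grip force is fixed at half the most. Time passes only in rows, so rows that repeat a pose let the fingers close. It gives the time, the measured TCP pose, the force, the opening and the grip force at its end, in the units of the state.
- read_state(): the state, without advancing time (a new reading comes with each control period).
- optics.capture(name): name is "side" or "top"; returns a dict with "image" (384x512x3 uint8, blue, green, red), "intrinsics" (3x3 intrinsics, pixels), "extrinsics" (4x4, takes a point from world to camera coordinates). Camera axes: x right, y down, z forward; pixel columns grow to the right and rows downward; lengths in m; the calibration is good to about 2 mm. A picture is of the moment at which its call begins. There is no depth.
- bot.hand_in(): hands the job in; it is judged then, once.
The state is a dict: "time_s": time; "joint_positions": joint angles; "qvel": joint speeds; "tau": joint torques, N m; "position": TCP position; "tcp_rot": TCP orientation; "force": force on the tool from outside, world axes, zero at the start; "moment": the same for the moment, N m; "opening": opening from 0.0 (shut) to 1.0 (fully open); "grasp_force": force on a finger pad.
Only numpy, scipy, OpenCV 4.12 (cv2) and the standard library are available. Lean on these libraries where they do the work, as an engineer would, in place of code of your own. Each camera call takes 0.05 s, during which the arm holds its last target. There are 200 camera calls.

### The job

Load the drying rack: first pull the knob on its console right out to stop the blower. Then take every pastry tube from the compartments of the bin and lay each one level across the two rails, in its own pair of V notches between the guard wires, and when all lie there push the knob fully home to start the blower again. Leave the bell, the salt shaker and the roll of tape alone.

Things in the scene. Friction and masses are not known exactly. Their poses are not given: they have to be found in the camera images.
- bin: Fixed white plastic bin, left or right of the robot, 248 x 256 x 35 mm high (its x, y, z); walls and dividers 4 mm, floor 5 mm. Six compartments of 118 x 80 mm inside, centred at x = -61 or +61, y = -84, 0 or +84 mm. Origin: centre of the underside. Each holds at most one tube, along the bin's x; 45 degree cheeks at the ends keep it in the middle, 71 mm between them are clear for fingers.
- rack: Fixed drying rack on the other side, base 150 x 360 x 16 mm high. Origin: centre of the underside, z up. Two saw-toothed rails, 8 mm thick, run along its y at x = -32 and +32 mm, each with six 90 degree V notches, bottoms at z = 37, tips of the teeth at z = 62. Guard wires (6 mm) run along y at x = -67 and +67, z = 50 mm. In front (-x, robot side): a sloping console with the knob.
- knob_head (a point): Middle of the head of the push-pull knob: a black disc 36 mm across, 17 mm thick, on a 10 mm stem. Home it is at (-118.5, 0, 53.4) mm in the rack's frame, 27 mm off the console's face. Its z axis is the pull direction, 30 degrees from vertical, leaning to the rack's -x. The head is free all round; pinch it across its sides, fingers along the rack's y.
- rack_seat (a point): Point in the middle of the rack at the height of a seated tube's middle: (0, 0, 52.6) mm in the rack's frame, axes as the rack's. From it the six pairs of notches lie at y = -125, -75, -25, +25, +75, +125 mm; tubes lie along the rack's x. Between the rails 56 mm are free for the fingers, down to the base 37 mm below.
- knob (a joint): Travel of the push-pull knob in m: 0 pushed home (as at the start), 0.014 pulled out to its stop; it slides stiffly (about 4 N) and stays where it is left.
- tube_0: Steel pastry tube, eight-sided: 22 mm across its flats, 100 mm long, 50 to 100 g (solid for grasping, black ends). Origin at its middle, its x axis along the tube. At the start it lies on a flat on the floor of a bin compartment, centre 16 mm above the table. Only some of the six tubes are present.
- tube_1: Steel pastry tube, eight-sided: 22 mm across its flats, 100 mm long, 50 to 100 g (solid for grasping, black ends). Origin at its middle, its x axis along the tube. At the start it lies on a flat on the floor of a bin compartment, centre 16 mm above the table. Only some of the six tubes are present.
- tube_2: Steel pastry tube, eight-sided: 22 mm across its flats, 100 mm long, 50 to 100 g (solid for grasping, black ends). Origin at its middle, its x axis along the tube. At the start it lies on a flat on the floor of a bin compartment, centre 16 mm above the table. Only some of the six tubes are present.
- tube_3: Steel pastry tube, eight-sided: 22 mm across its flats, 100 mm long, 50 to 100 g (solid for grasping, black ends). Origin at its middle, its x axis along the tube. At the start it lies on a flat on the floor of a bin compartment, centre 16 mm above the table. Only some of the six tubes are present.
- tube_4: Steel pastry tube, eight-sided: 22 mm across its flats, 100 mm long, 50 to 100 g (solid for grasping, black ends). Origin at its middle, its x axis along the tube. At the start it lies on a flat on the floor of a bin compartment, centre 16 mm above the table. Only some of the six tubes are present.
- tube_5: Steel pastry tube, eight-sided: 22 mm across its flats, 100 mm long, 50 to 100 g (solid for grasping, black ends). Origin at its middle, its x axis along the tube. At the start it lies on a flat on the floor of a bin compartment, centre 16 mm above the table. Only some of the six tubes are present.
- order_bell: Order bell, chrome dome on a black base, 86 mm across, 68 mm high. Loose bystander between bin and rack; origin at the centre of its underside. Not to be disturbed.
- salt_shaker: Salt shaker, 45 mm wide, 86 mm high. Loose bystander between bin and rack; origin at the centre of its underside. Not to be disturbed.
- label_tape: Roll of tape, 98 mm across, 25 mm high. Loose bystander between bin and rack; origin at the centre of its underside. Not to be disturbed.

How it is judged (in metres and radians):
On the way, in this order (a step that is already met when the one before it is completed fails the run):
1. the knob is pulled right out before any tube is on the rack (value of joint knob above 0.011 m and contact force between each of tube_0, tube_1, tube_2, tube_3, tube_4, tube_5 and rack below 0.05 N), for 0.2 s.
2. with the knob still out, every tube lies level and released in its notches (value of joint knob above 0.01 m and z of tube_0 in the frame of rack between 0.0485 and 0.0565 m and x of tube_0 in the frame of rack between -0.016 and 0.016 m and y of tube_0 in the frame of rack between -0.137 and 0.137 m and angle between the x axis of each of tube_0, tube_1, tube_2, tube_3, tube_4, tube_5 and the x axis of rack, either way round below 0.08 rad and angle between tube_0's own x axis and vertical between 1.511 and 1.631 rad and contact force between each of tube_0, tube_1, tube_2, tube_3, tube_4, tube_5 and the fingers below 0.1 N and z of tube_1 in the frame of rack between 0.0485 and 0.0565 m and x of tube_1 in the frame of rack between -0.016 and 0.016 m and y of tube_1 in the frame of rack between -0.137 and 0.137 m and angle between tube_1's own x axis and vertical between 1.511 and 1.631 rad and z of tube_2 in the frame of rack between 0.0485 and 0.0565 m and x of tube_2 in the frame of rack between -0.016 and 0.016 m and y of tube_2 in the frame of rack between -0.137 and 0.137 m and angle between tube_2's own x axis and vertical between 1.511 and 1.631 rad and z of tube_3 in the frame of rack between 0.0485 and 0.0565 m and x of tube_3 in the frame of rack between -0.016 and 0.016 m and y of tube_3 in the frame of rack between -0.137 and 0.137 m and angle between tube_3's own x axis and vertical between 1.511 and 1.631 rad and z of tube_4 in the frame of rack between 0.0485 and 0.0565 m and x of tube_4 in the frame of rack between -0.016 and 0.016 m and y of tube_4 in the frame of rack between -0.137 and 0.137 m and angle between tube_4's own x axis and vertical between 1.511 and 1.631 rad and z of tube_5 in the frame of rack between 0.0485 and 0.0565 m and x of tube_5 in the frame of rack between -0.016 and 0.016 m and y of tube_5 in the frame of rack between -0.137 and 0.137 m and angle between tube_5's own x axis and vertical between 1.511 and 1.631 rad), for 0.3 s.
At the end, for the whole second after the job is handed in: The knob is within 2 mm of home; every tube present rests released in a pair of facing notches: centre within 4 mm of the seated height, within 16 mm of the middle between the rails, within 0.06 rad of level and 0.08 rad of square to the rails (value of joint knob below 0.002 m and z of tube_0 in the frame of rack between 0.0485 and 0.0565 m and x of tube_0 in the frame of rack between -0.016 and 0.016 m and y of tube_0 in the frame of rack between -0.137 and 0.137 m and angle between the x axis of each of tube_0, tube_1, tube_2, tube_3, tube_4, tube_5 and the x axis of rack, either way round below 0.08 rad and angle between tube_0's own x axis and vertical between 1.511 and 1.631 rad and contact force between each of tube_0, tube_1, tube_2, tube_3, tube_4, tube_5 and the fingers below 0.1 N and z of tube_1 in the frame of rack between 0.0485 and 0.0565 m and x of tube_1 in the frame of rack between -0.016 and 0.016 m and y of tube_1 in the frame of rack between -0.137 and 0.137 m and angle between tube_1's own x axis and vertical between 1.511 and 1.631 rad and z of tube_2 in the frame of rack between 0.0485 and 0.0565 m and x of tube_2 in the frame of rack between -0.016 and 0.016 m and y of tube_2 in the frame of rack between -0.137 and 0.137 m and angle between tube_2's own x axis and vertical between 1.511 and 1.631 rad and z of tube_3 in the frame of rack between 0.0485 and 0.0565 m and x of tube_3 in the frame of rack between -0.016 and 0.016 m and y of tube_3 in the frame of rack between -0.137 and 0.137 m and angle between tube_3's own x axis and vertical between 1.511 and 1.631 rad and z of tube_4 in the frame of rack between 0.0485 and 0.0565 m and x of tube_4 in the frame of rack between -0.016 and 0.016 m and y of tube_4 in the frame of rack between -0.137 and 0.137 m and angle between tube_4's own x axis and vertical between 1.511 and 1.631 rad and z of tube_5 in the frame of rack between 0.0485 and 0.0565 m and x of tube_5 in the frame of rack between -0.016 and 0.016 m and y of tube_5 in the frame of rack between -0.137 and 0.137 m and angle between tube_5's own x axis and vertical between 1.511 and 1.631 rad); the robot touches nothing.
It fails at once if the order bell is moved or tipped (distance of order_bell from where it was at the start of the episode above 0.03 m or angle between order_bell's own z axis and vertical above 0.5 rad).
It fails at once if the salt shaker is moved or tipped (distance of salt_shaker from where it was at the start of the episode above 0.03 m or angle between salt_shaker's own z axis and vertical above 0.5 rad).
It fails at once if the label tape is moved or tipped (distance of label_tape from where it was at the start of the episode above 0.03 m or angle between label_tape's own z axis and vertical above 0.5 rad).
Of tube_0, tube_1, tube_2, tube_3, tube_4, tube_5 only 4 to 6 are there at a start; the rules pass over those that are not, and their reading is None.
At some moment in a run one of tube_0, tube_1, tube_2, tube_3, tube_4, tube_5 may be knocked a few centimetres aside while the robot is not near it.
Once in a run the grip may slacken for a moment while it holds something.
It also fails if it takes over 210 s, if anything falls off the work surface, if the arm or the gripper's body presses on something with over 40 N, if the wrist force passes 120 N, or if a joint passes its speed limit or range.

## Working session

There is one attempt and no reset: what is moved stays moved. The work goes in short steps, Python scripts to look and compute and a tool call to move; the robot and the scene stay as the last step left them, time stands still between calls to the robot, and variables do not carry over. Pictures are saved under pics/ and viewed, at most 14 in all, crops included, and the job is handed in when it is done.

Besides the shell and the picture viewer there is one more tool, called after "Request:" by a JSON object that holds its "api" and its "payload", one argument or row to a line. send_rows: Moves the arm, as the interface text tells. Its arguments: {"type":"object","properties":{"commands":{"type":"array","items":{"type":"array","items":{"type":"number"}}}},"required":["commands"]}

```bash
mkdir -p pics
python3 - <<'E'
from rig import read_state, optics
import cv2,numpy as np
for n in("top","side"):
    c=optics.capture(n);cv2.imwrite(f"pics/{n}0.png",c["image"]);print(n,c["intrinsics"],c["extrinsics"])
    np.savez(f"{n}.npz",K=c["intrinsics"],E=c["extrinsics"])
s=read_state();print(s["position"],s["tcp_rot"],s["time_s"])
E
```

```text
top [[492.76971207   0.         252.38327009]
 [  0.         492.76971207 198.86403707]
 [  0.           0.           1.        ]] [[-0.00456993 -0.99997653  0.0051039  -0.00630103]
 [-0.99029892  0.00381675 -0.138901    0.45507935]
 [ 0.13887826 -0.00568915 -0.99029312  1.50605435]
 [ 0.          0.          0.          1.        ]]
side [[399.25804535   0.         251.970005  ]
 [  0.         399.25804535 195.72470543]
 [  0.           0.           1.        ]] [[-0.93186597 -0.36237529 -0.01760587  0.41544588]
 [-0.17620934  0.49448326 -0.8511384   0.15770534]
 [ 0.31713734 -0.79004459 -0.52464603  0.93637442]
 [ 0.          0.          0.          1.        ]]
[ 0.14356531 -0.60757224  0.19918236] [[ 9.73252808e-01  2.29736701e-01 -1.38737633e-04]
 [ 2.29736540e-01 -9.73250968e-01  1.91712939e-03]
 [ 3.05408447e-04 -1.89772467e-03 -9.99998153e-01]] 0.1
```

View pics/top0.png

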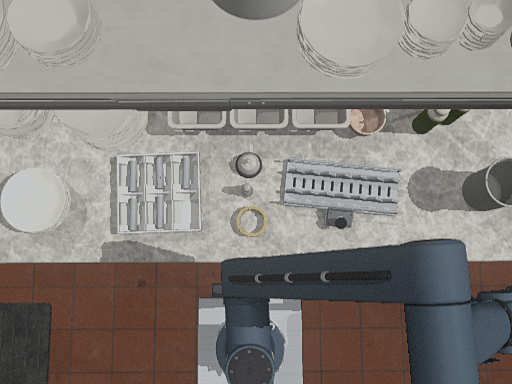

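View pics/side0.png

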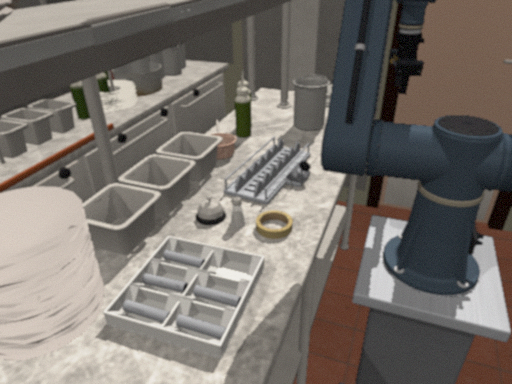

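The top view shows the bin at about px (117–200, 152–234). It holds five tubes, and the bottom-right compartment is empty. The rack is at about (283–400, 158–215), with the knob near (340, 222). The bell, shaker and tape stand between bin and rack, near (249, 165), (248, 190) and (252, 221). I'll zoom in on the bin and rack.

Run:
```python
import cv2
i=cv2.imread("pics/top0.png")
a=cv2.resize(i[145:240,110:206],None,fx=6,fy=6,interpolation=cv2.INTER_CUBIC)
b=cv2.resize(i[148:236,274:408],None,fx=5.9,fy=5.9,interpolation=cv2.INTER_CUBIC)
cv2.imwrite("pics/a.png",a);cv2.imwrite("pics/b.png",b);print(a.shape,b.shape)
```

```text
(570, 576, 3) (519, 791, 3)
```

View pics/a.png

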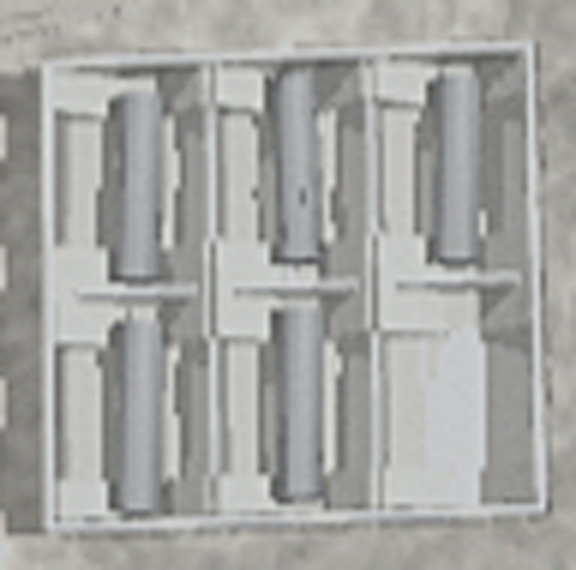

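View pics/b.png

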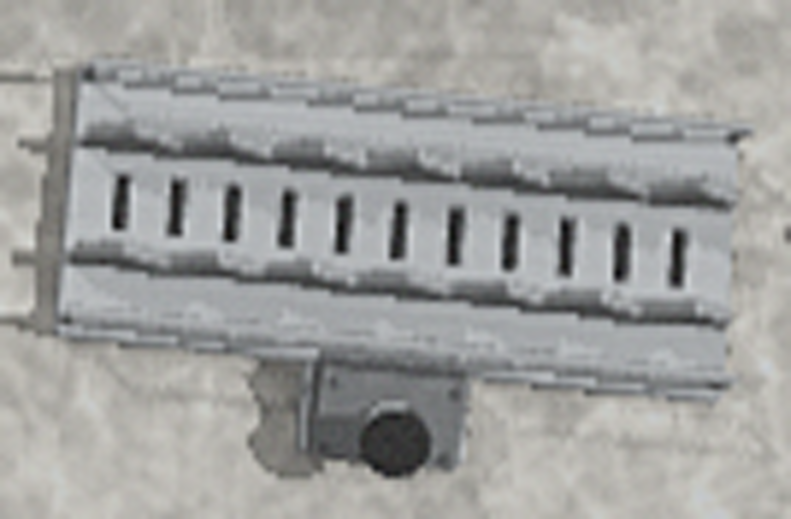

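The bin crop shows five tubes with axes near crop x = 136, 297 and 455, and an empty lower-right compartment. Outer rim corners are at (43,62), (532,42), (547,513) and (44,527). The rack crop shows 11 dark base slots, the middle one near (400,229), and the black knob disc at (395,440).

```bash
cat > h.py <<'E'
import numpy as np,cv2
from scipy.spatial.transform import Rotation as R
from rig import read_state,optics
def ray(n,uv,z):
    d=np.load(n+".npz");K,E=d["K"],d["E"];C=-E[:3,:3].T@E[:3,3]
    v=E[:3,:3].T@np.linalg.inv(K)@[uv[0],uv[1],1];return C+v*(z-C[2])/v[2]
def proj(n,p):
    d=np.load(n+".npz");q=d["K"]@(d["E"]@[*p,1])[:3];return q[:2]/q[2]
def down(yaw):  # tool x along yaw dir, z down
    c,s=np.cos(yaw),np.sin(yaw);return np.array([[c,s,0],[s,-c,0],[0,0,-1.]])
def row(p,Rt,base=None):
    s=read_state();p0,R0=(s["position"],s["tcp_rot"]) if base is None else base
    R0=np.array(R0);t=R0.T@(np.array(p)-p0)/.03;r=R.from_matrix(R0.T@Rt).as_rotvec(degrees=True)/5
    return np.round([*r,*t],3).tolist()
E
python3 - <<'E'
from h import *
i=cv2.imread("pics/top0.png")
ca=lambda u,v:((u+.5)/6-.5+110,(v+.5)/6-.5+145)
cs=[ray("top",ca(*p),.035)[:2] for p in((43,62),(532,42),(547,513),(44,527))]
print("bin",np.round(cs,4).tolist(),"c",np.mean(cs,0));c=np.array(cs)
xd=(c[0]-c[3])+(c[1]-c[2]);print("sizes",np.linalg.norm(c[0]-c[1]),np.linalg.norm(c[0]-c[3]),"yaw",np.degrees(np.arctan2(xd[1],xd[0])),"from y",np.degrees(np.arctan2(*-( (c[0]-c[1])+(c[3]-c[2]))[:2])))
for n,a,b in(("A",(136,92),(136,278)),("B",(296,70),(298,262)),("C",(455,68),(455,260)),("D",(136,318),(136,513)),("E",(297,308),(297,500))):
    p,q=ray("top",ca(*a),.018),ray("top",ca(*b),.018);d=p-q;print(n,np.round((p+q)/2,4)[:2],np.linalg.norm(d).round(4),np.degrees(np.arctan2(d[1],d[0])).round(2))
g=i.max(2); o=i[148:236,274:408].max(2)
o6=cv2.resize(o,None,fx=6,fy=6,interpolation=cv2.INTER_CUBIC)
n,l,st,ce=cv2.connectedComponentsWithStats((o6<75).astype(np.uint8))
pts=[]
for k in range(1,n):
    if st[k,4]>150:
        uv=(ce[k]+.5)/6-.5+[274,148]
        if st[k,4]>2000: print("knob",uv,st[k],ray("top",uv,.0608))
        else: pts.append(uv);print(uv.round(2),st[k,4],ray("top",uv,.016)[:2].round(4))
E
```

```text
bin [[0.596, 0.4183], [0.6059, 0.1619], [0.358, 0.1515], [0.3518, 0.4096]] c [0.47791526 0.28532303]
sizes 0.2565828786707327 0.2443078008309682 yaw 2.21970081144732 from y 178.21837161655773
A [0.5336 0.3717] 0.0998 1.68
B [0.5435 0.2871] 0.1033 1.83
C [0.5443 0.2037] 0.1033 0.82
D [0.4113 0.3682] 0.1024 1.68
E [0.417  0.2843] 0.1009 1.24
[291.34 171.95] 216 [ 0.5432 -0.1325]
[311.85 173.85] 406 [ 0.5368 -0.1976]
[326.81 175.42] 489 [ 0.5316 -0.2451]
[343.7  177.04] 417 [ 0.5261 -0.2987]
[293.92 181.97] 524 [ 0.5108 -0.1402]
[367.89 179.54] 963 [ 0.5178 -0.3753]
[303.38 182.76] 498 [ 0.5082 -0.1702]
[312.79 183.67] 545 [ 0.5051 -0.2   ]
[322.19 184.83] 521 [ 0.5013 -0.2297]
[390.3  181.65] 397 [ 0.5107 -0.4462]
[331.66 185.54] 555 [ 0.4989 -0.2596]
[341.09 186.9 ] 531 [ 0.4944 -0.2894]
[350.55 187.45] 534 [ 0.4926 -0.3193]
[360.   188.69] 548 [ 0.4885 -0.3491]
[369.4  189.36] 486 [ 0.4862 -0.3789]
[378.86 190.33] 564 [ 0.483  -0.4087]
[388.35 191.25] 484 [ 0.4799 -0.4387]
[292.41 192.04] 341 [ 0.4786 -0.1349]
[309.88 193.76] 173 [ 0.4728 -0.1901]
[325.28 195.31] 392 [ 0.4677 -0.2386]
[341.91 197.13] 336 [ 0.4617 -0.291 ]
[358.55 198.78] 257 [ 0.4563 -0.3435]
[372.63 200.19] 419 [ 0.4516 -0.3878]
[389.39 201.77] 250 [ 0.4463 -0.4405]
[327.16 212.67] 204 [ 0.4125 -0.2431]
knob [340.38896348 222.7674991 ] [ 363  419   74   66 3724] [ 0.37648685 -0.27555471  0.0608    ]
[329.24 224.04] 161 [ 0.3767 -0.2488]
```

```bash
cat >> h.py <<'E'
psi=np.radians(-5.9);rc=np.array([.4951,-.2894,0])
RX=np.array([np.cos(psi),np.sin(psi),0]);RY=np.array([-np.sin(psi),np.cos(psi),0])
def rk(x,y,z): return rc+x*RX+y*RY+[0,0,z]
zt=.5*RX+[0,0,-.8660254];RK=np.column_stack([np.cross(-RY,zt),-RY,zt]);head=rk(-.1185,0,.0534)
E
python3 - <<'E'
from h import *
print(head,RK.round(3).tolist());print(row(head-.10*zt,RK))
E
```

```text
[ 0.37722772 -0.27721908  0.0534    ] [[0.861, -0.103, 0.497], [-0.089, -0.995, -0.051], [0.5, -0.0, -0.866]]
[-1.026, 5.944, 3.742, 8.535, -9.472, 1.993]
```

Request:
{"api": "send_rows", "payload": {
  "commands": [
    [-1.026,5.944,3.742,8.535,-9.472,1.993,0.8],
    [-1.026,5.944,3.742,8.535,-9.472,1.993,0.8],
    [-1.026,5.944,3.742,8.535,-9.472,1.993,0.8],
    [-1.026,5.944,3.742,8.535,-9.472,1.993,0.8],
    [-1.026,5.944,3.742,8.535,-9.472,1.993,0.8],
    [-1.026,5.944,3.742,8.535,-9.472,1.993,0.8],
    [-1.026,5.944,3.742,8.535,-9.472,1.993,0.8],
    [-1.026,5.944,3.742,8.535,-9.472,1.993,0.8],
    [-1.026,5.944,3.742,8.535,-9.472,1.993,0.8],
    [-1.026,5.944,3.742,8.535,-9.472,1.993,0.8],
    [-1.026,5.944,3.742,8.535,-9.472,1.993,0.8],
    [-1.026,5.944,3.742,8.535,-9.472,1.993,0.8],
    [-1.026,5.944,3.742,8.535,-9.472,1.993,0.8],
    [-1.026,5.944,3.742,8.535,-9.472,1.993,0.8],
    [-1.026,5.944,3.742,8.535,-9.472,1.993,0.8],
    [-1.026,5.944,3.742,8.535,-9.472,1.993,0.8]
  ]
}}

```text
time_s: 1.43
position: [0.3272, -0.2745, 0.1404]
tcp_rot: [[0.861, -0.104, 0.498], [-0.089, -0.995, -0.055], [0.501, 0.003, -0.866]]
force: [-0.5, -0.2, -0.6]
opening: 0.797
grasp_force: 0.0
```

Run:
```python
from h import *
s=read_state();print(s["joint_positions"],s["opening"],s["force"])
print(row(head-.10*zt,RK),row(head+.016*zt,RK))
```

```text
[-78.77604877  20.52449771 132.31309682  61.32595299  32.95954026
 -37.22498807] 0.7971219455079901 [-0.51579606 -0.16036566 -0.61774426]
[0.041, -0.007, 0.003, -0.006, -0.08, 0.011] [0.041, -0.007, 0.003, -0.008, -0.094, 3.877]
```

Request:
{"api": "send_rows", "payload": {
  "commands": [
    [0,0,0,0,-0.09,1.3,0.8],
    [0,0,0,0,-0.09,2.3,0.8],
    [0,0,0,0,-0.09,3.0,0.8],
    [0,0,0,0,-0.09,3.5,0.8],
    [0,0,0,0,-0.09,3.87,0.8],
    [0,0,0,0,-0.09,3.87,0.8],
    [0,0,0,0,-0.09,3.87,0.3],
    [0,0,0,0,-0.09,3.87,0.2],
    [0,0,0,0,-0.09,3.87,0.2],
    [0,0,0,0,-0.09,3.87,0.2],
    [0,0,0,0,-0.09,3.87,0.2],
    [0,0,0,0,-0.09,3.87,0.2],
    [0,0,0,0,-0.09,3.87,0.2],
    [0,0,0,0,-0.09,3.87,0.2]
  ]
}}

```text
time_s: 2.6
position: [0.385, -0.2799, 0.0408]
tcp_rot: [[0.861, -0.109, 0.497], [-0.091, -0.994, -0.06], [0.501, 0.007, -0.866]]
force: [-14.9, -6.7, 23.7]
opening: 0.307
grasp_force: 26.6
```

Run:
```python
from h import *
s=read_state();print(s["opening"],s["force"],s["moment"],s["position"])
i=optics.capture("side")["image"];j=optics.capture("top")["image"]
a=cv2.resize(i[130:210,230:350],(600,400),interpolation=cv2.INTER_CUBIC)
cv2.imwrite("pics/k.png",a)
```

```text
0.3074908527989886 [-14.92323511  -6.70974619  23.67545549] [-1.2334518   0.54066258 -0.70680939] [ 0.38503975 -0.27986337  0.04076955]
```

View pics/k.png

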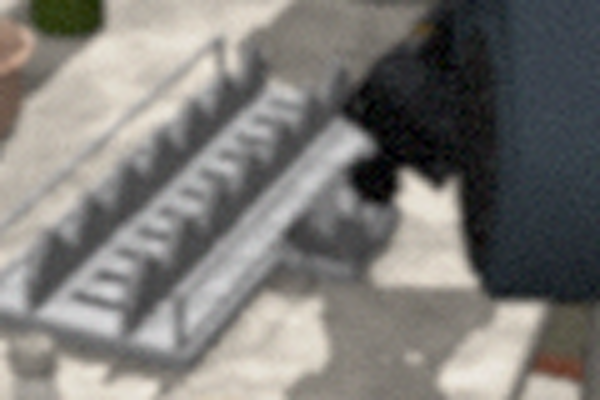

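The side crop shows the gripper over the knob (black, near (375, 175) in the crop), but the contact itself is hidden. The opening is smaller than the disc and there is an axial force, so I'll pull back gently and watch the readings.

Request:
{"api": "send_rows", "payload": {
  "commands": [
    [0,0,0,0,0,-0.05,0.2],
    [0,0,0,0,0,-0.1,0.2],
    [0,0,0,0,0,-0.15,0.2],
    [0,0,0,0,0,-0.2,0.2],
    [0,0,0,0,0,-0.2,0.2]
  ]
}}

```text
time_s: 3.12
position: [0.3825, -0.2758, 0.045]
tcp_rot: [[0.861, -0.103, 0.498], [-0.088, -0.995, -0.053], [0.5, 0.002, -0.866]]
force: [0.3, -1.0, 0.2]
opening: 0.199
grasp_force: 0.0
```

Run:
```python
from h import *
i=optics.capture("side")["image"];j=optics.capture("top")["image"]
a=cv2.resize(i[150:190,280:340],(600,400),interpolation=cv2.INTER_CUBIC)
b=cv2.resize(j[195:245,300:375],(600,400),interpolation=cv2.INTER_CUBIC)
c=np.vstack([a,b]);cv2.imwrite("pics/k2.png",cv2.resize(c,(450,600)))
```

```text
(no output)
```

View pics/k2.png

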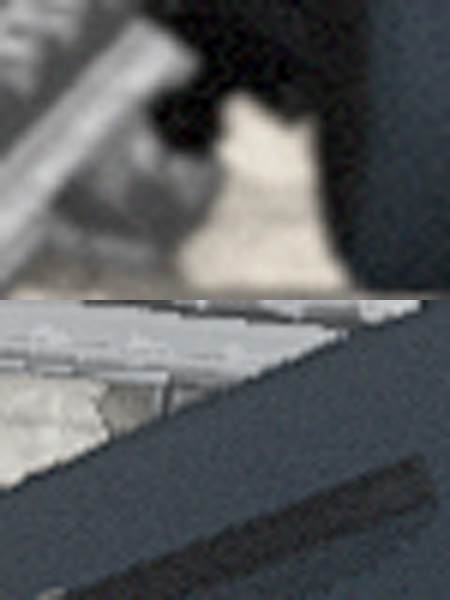

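The arm hides the contact in both views. I'll retreat along the tool axis and look again.

Request:
{"api": "send_rows", "payload": {
  "commands": [
    [0,0,0,0,0,-0.2,0.2],
    [0,0,0,0,0,-0.4,0.2],
    [0,0,0,0,0,-0.7,0.2],
    [0,0,0,0,0,-1.2,0.2],
    [0,0,0,0,0,-2,0.2],
    [0,0,0,0,0,-3,0.2],
    [0,0,0,0,0,-3,0.2]
  ]
}}

```text
time_s: 3.8
position: [0.3369, -0.2711, 0.1251]
tcp_rot: [[0.861, -0.102, 0.498], [-0.085, -0.995, -0.056], [0.501, 0.006, -0.866]]
force: [0.6, -0.1, -0.4]
opening: 0.199
grasp_force: 0.0
```

Run:
```python
from h import *
i=optics.capture("side")["image"]
a=cv2.resize(i[130:190,260:350],(720,480),interpolation=cv2.INTER_CUBIC)
cv2.imwrite("pics/k3.png",a)
for q in(0,.014): 
  for w in (.0085,-.0085): print(q,w,(proj("side",head-zt*(q+w))-[260,130])*8)
print(read_state()["force"])
```

```text
0 0.0085 [365.65171971 277.25915496]
0 -0.0085 [343.22038025 306.51403588]
0.014 0.0085 [384.42789253 252.77133064]
0.014 -0.0085 [361.66415787 282.45972032]
[ 0.29835363 -0.60592347 -0.24063027]
```

View pics/k3.png

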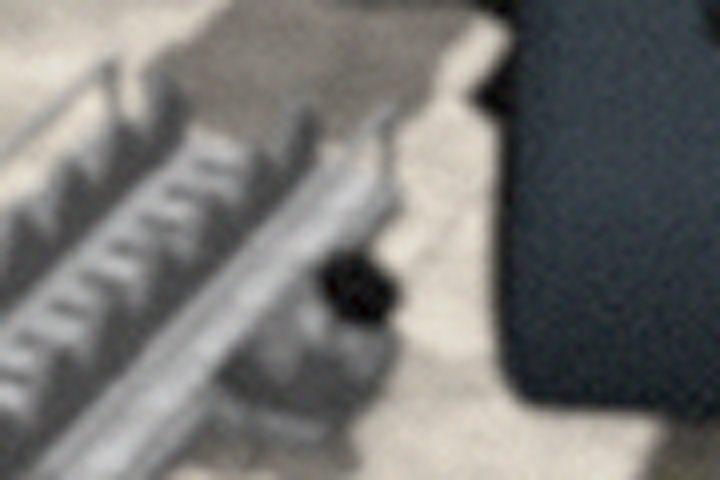

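The knob disc shows at crop (360, 285), against (354, 292) predicted for home. The pose estimate is therefore good and the pads simply slipped off. I'll go deeper this time.

Run:
```python
from h import *
print(row(head+.023*zt,RK))
```

```text
[0.061, -0.02, 0.029, -0.032, 0.022, 3.481]
```

Request:
{"api": "send_rows", "payload": {
  "commands": [
    [0,0,0,0,0.02,0,0.7],
    [0,0,0,0,0.02,0,0.7],
    [0,0,0,0,0.02,0.5,0.7],
    [0,0,0,0,0.02,1.0,0.7],
    [0,0,0,0,0.02,1.8,0.7],
    [0,0,0,0,0.02,2.4,0.7],
    [0,0,0,0,0.02,2.9,0.7],
    [0,0,0,0,0.02,3.2,0.7],
    [0,0,0,0,0.02,3.4,0.7],
    [0,0,0,0,0.02,3.48,0.7],
    [0,0,0,0,0.02,3.48,0.7],
    [0,0,0,0,0.02,3.48,0.7]
  ]
}}

```text
time_s: 4.85
position: [0.3897, -0.2768, 0.0317]
tcp_rot: [[0.862, -0.102, 0.497], [-0.088, -0.995, -0.051], [0.499, 0.0, -0.866]]
force: [-0.3, -0.2, 0.5]
opening: 0.697
grasp_force: 0.0
```

Request:
{"api": "send_rows", "payload": {
  "commands": [
    [0,0,0,0,0,0,0.45],
    [0,0,0,0,0,0,0.45],
    [0,0,0,0,0,0,0.45],
    [0,0,0,0,0,0,0.45]
  ]
}}

```text
time_s: 5.18
position: [0.3896, -0.2777, 0.0328]
tcp_rot: [[0.861, -0.103, 0.498], [-0.088, -0.995, -0.054], [0.501, 0.003, -0.866]]
force: [0.6, -0.8, -0.3]
opening: 0.498
grasp_force: 0.0
```

Request:
{"api": "send_rows", "payload": {
  "commands": [
    [0,0,0,0,0,0,0.36],
    [0,0,0,0,0,0,0.36],
    [0,0,0,0,0,0,0.36]
  ]
}}

```text
time_s: 5.43
position: [0.3895, -0.2807, 0.0327]
tcp_rot: [[0.861, -0.107, 0.497], [-0.09, -0.994, -0.059], [0.5, 0.006, -0.866]]
force: [-2.5, -5.3, 2.3]
opening: 0.396
grasp_force: 30.0
```

Request:
{"api": "send_rows", "payload": {
  "commands": [
    [0,0,0,0,0,-0.05,0.3],
    [0,0,0,0,0,-0.1,0.3],
    [0,0,0,0,0,-0.15,0.3],
    [0,0,0,0,0,-0.2,0.3]
  ]
}}

```text
time_s: 5.77
position: [0.3867, -0.2804, 0.0375]
tcp_rot: [[0.861, -0.106, 0.497], [-0.089, -0.994, -0.058], [0.5, 0.006, -0.866]]
force: [0.6, -5.6, -5.1]
opening: 0.396
grasp_force: 30.0
```

Request:
{"api": "send_rows", "payload": {
  "commands": [
    [0,0,0,0,0,-0.05,0.3],
    [0,0,0,0,0,-0.1,0.3],
    [0,0,0,0,0,-0.15,0.3],
    [0,0,0,0,0,-0.2,0.3],
    [0,0,0,0,0,-0.25,0.3],
    [0,0,0,0,0,-0.3,0.3],
    [0,0,0,0,0,-0.33,0.3],
    [0,0,0,0,0,-0.33,0.3],
    [0,0,0,0,0,-0.33,0.3],
    [0,0,0,0,0,-0.33,0.3]
  ]
}}

```text
time_s: 6.6
position: [0.3823, -0.2799, 0.0451]
tcp_rot: [[0.862, -0.105, 0.497], [-0.088, -0.995, -0.057], [0.5, 0.005, -0.866]]
force: [7.5, -5.3, -16.9]
opening: 0.398
grasp_force: 30.0
```

The knob came 14.3 mm and then met its stop with 18 N, so it is fully out. Next I release it, retreat and go to the bin.

```bash
cat >> h.py <<'E'
B={"A":(.5345,.3715),"B":(.5415,.287),"C":(.543,.2037),"D":(.413,.368),"E":(.417,.284)}
RB=down(np.radians(1.7));RR=down(psi)
E
python3 - <<'E'
from h import *
s=read_state();p=np.array(s["position"])
b=(p-.13*zt,RK); print(row(p-.1*zt,RK))
b=(p-.1*zt,np.array(s["tcp_rot"]))
print(row([.42,0,.25],RB,b),row([*B["E"],.2],RB,b))
E
```

```text
[0.061, 0.004, 0.011, -0.001, 0.018, -3.333]
[0.46, -5.983, -1.49, 3.675, -9.392, -2.487] [0.46, -5.983, -1.49, 1.922, -18.805, -1.629]
```

Request:
{"api": "send_rows", "payload": {
  "commands": [
    [0,0,0,0,0,0,0.6],
    [0,0,0,0,0,0,0.6],
    [0,0,0,0,0,0,0.6],
    [0,0,0,0,0,0,0.6],
    [0,0,0,0,0,-0.7,0.6],
    [0,0,0,0,0,-1.5,0.6],
    [0,0,0,0,0,-2.5,0.6],
    [0,0,0,0,0,-3.33,0.6],
    [0,0,0,0,0,-3.33,0.6]
  ]
}}

```text
time_s: 7.35
position: [0.331, -0.2707, 0.1354]
tcp_rot: [[0.861, -0.102, 0.498], [-0.085, -0.995, -0.057], [0.501, 0.006, -0.865]]
force: [0.9, -0.2, 0.7]
opening: 0.599
grasp_force: 0.0
```

Request:
{"api": "send_rows", "payload": {
  "commands": [
    [0.46,-5.983,-1.49,3.675,-9.392,-2.487,0.42],
    [0.46,-5.983,-1.49,3.675,-9.392,-2.487,0.42],
    [0.46,-5.983,-1.49,3.675,-9.392,-2.487,0.42],
    [0.46,-5.983,-1.49,3.675,-9.392,-2.487,0.42],
    [0.46,-5.983,-1.49,3.675,-9.392,-2.487,0.42],
    [0.46,-5.983,-1.49,3.675,-9.392,-2.487,0.42],
    [0.46,-5.983,-1.49,3.675,-9.392,-2.487,0.42],
    [0.46,-5.983,-1.49,3.675,-9.392,-2.487,0.42],
    [0.46,-5.983,-1.49,1.922,-18.805,-1.629,0.42],
    [0.46,-5.983,-1.49,1.922,-18.805,-1.629,0.42],
    [0.46,-5.983,-1.49,1.922,-18.805,-1.629,0.42],
    [0.46,-5.983,-1.49,1.922,-18.805,-1.629,0.42],
    [0.46,-5.983,-1.49,1.922,-18.805,-1.629,0.42],
    [0.46,-5.983,-1.49,1.922,-18.805,-1.629,0.42],
    [0.46,-5.983,-1.49,1.922,-18.805,-1.629,0.42],
    [0.46,-5.983,-1.49,1.922,-18.805,-1.629,0.42],
    [0.46,-5.983,-1.49,1.922,-18.805,-1.629,0.42],
    [0.46,-5.983,-1.49,1.922,-18.805,-1.629,0.42]
  ]
}}

```text
time_s: 8.85
position: [0.4124, 0.2797, 0.2012]
tcp_rot: [[0.999, 0.034, -0.003], [0.034, -0.999, 0.004], [-0.003, -0.004, -1.0]]
force: [1.0, -0.2, -0.7]
opening: 0.421
grasp_force: 0.0
```

Run:
```python
from h import *
s=read_state();print(s["joint_positions"].round(1) if hasattr(s["joint_positions"],"round") else s["joint_positions"])
print(row([*B["E"],.1],RB),row([*B["E"],.0085],RB))
```

```text
[ 21.1  20.4  99.9   0.3  59.8 109. ]
[-0.047, 0.031, 0.049, 0.167, -0.123, 3.373] [-0.047, 0.031, 0.049, 0.175, -0.111, 6.423]
```

Request:
{"api": "send_rows", "payload": {
  "commands": [
    [0,0,0,0.05,-0.05,1.0,0.42],
    [0,0,0,0.1,-0.1,2.0,0.42],
    [0,0,0,0.16,-0.12,3.0,0.42],
    [0,0,0,0.16,-0.12,3.6,0.42],
    [0,0,0,0.16,-0.12,4.0,0.42],
    [0,0,0,0.16,-0.12,4.0,0.42],
    [0,0,0,0.16,-0.12,4.0,0.42]
  ]
}}

```text
time_s: 9.43
position: [0.4176, 0.281, 0.081]
tcp_rot: [[0.999, 0.032, -0.003], [0.032, -0.999, 0.003], [-0.003, -0.003, -1.0]]
force: [0.0, 0.5, -0.4]
opening: 0.416
grasp_force: 0.0
```

Run:
```python
from h import *
print(read_state()["position"]);print(row([*B["E"],.0085],RB))
```

```text
[0.41764833 0.28101581 0.08102486]
[-0.031, 0.036, 0.03, -0.011, -0.093, 2.418]
```

Request:
{"api": "send_rows", "payload": {
  "commands": [
    [0,0,0,0,-0.09,0,0.42],
    [0,0,0,0,-0.09,0.7,0.42],
    [0,0,0,0,-0.09,1.4,0.42],
    [0,0,0,0,-0.09,2.0,0.42],
    [0,0,0,0,-0.09,2.3,0.42],
    [0,0,0,0,-0.09,2.4,0.42],
    [0,0,0,0,-0.09,2.4,0.42]
  ]
}}

```text
time_s: 10.02
position: [0.4195, 0.2841, 0.0105]
tcp_rot: [[1.0, 0.032, 0.001], [0.032, -0.999, 0.003], [0.001, -0.003, -1.0]]
force: [0.4, -0.4, 0.2]
opening: 0.416
grasp_force: 0.0
```

Request:
{"api": "send_rows", "payload": {
  "commands": [
    [0,0,0,0,0,0,0.1],
    [0,0,0,0,0,0,0.1],
    [0,0,0,0,0,0,0.1],
    [0,0,0,0,0,0,0.1],
    [0,0,0,0,0,0,0.1],
    [0,0,0,0,0,0,0.1]
  ]
}}

```text
time_s: 10.52
position: [0.4195, 0.2839, 0.0107]
tcp_rot: [[1.0, 0.031, 0.002], [0.031, -0.999, 0.003], [0.002, -0.003, -1.0]]
force: [-0.1, -0.6, -0.0]
opening: 0.12
grasp_force: 0.0
```

Run:
```python
from h import *
print(read_state()["opening"],read_state()["grasp_force"])
i=optics.capture("side")["image"]
cv2.imwrite("pics/m.png",cv2.resize(i[200:360,90:280],(760,600),interpolation=cv2.INTER_CUBIC))
print((proj("side",[.4195,.284,.0107])-[90,200])*[4,3.75],(proj("side",[.4195,.284,.0297])-[90,200])*[4,3.75])
```

```text
0.11953900575410485 0.0
[498.38929091 367.64462556] [495.94867522 343.06492343]
```

View pics/m.png

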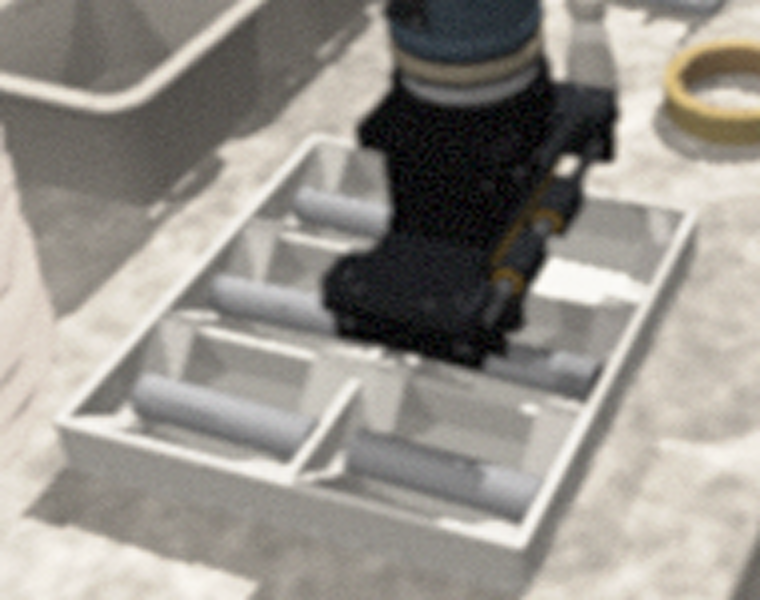

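The side crop shows the gripper over tube E's compartment. Its lower edge runs from (340, 330) to (500, 360) and no fingers are visible below it. I'll check that against projections of the gripper's geometry.

Run:
```python
from h import *
f=lambda p:((proj("side",p)-[90,200])*[4,3.75]).round().tolist()
for sy in(-.095,.095):
  for sx in(-.0375,.0375):print("body",sx,sy,f([.4195+sx,.284+sy,.081]))
for sx in(-.0095,.0095):
  for y in(.284,.30): print("fing",sx,y,f([.4195+sx,y,.0107]),f([.4195+sx,y,.05]))
for s in(-.05,.05): print("tubeE",f([.417+s,.284,.027]))
print("rim",[f([x,y,.035]) for x,y in((.596,.418),(.606,.162),(.358,.1515),(.352,.41))])
```

```text
body -0.0375 -0.095 [629.0, 183.0]
body 0.0375 -0.095 [504.0, 155.0]
body -0.0375 0.095 [471.0, 421.0]
body 0.0375 0.095 [326.0, 380.0]
fing -0.0095 0.284 [515.0, 372.0] [510.0, 320.0]
fing -0.0095 0.3 [501.0, 392.0] [496.0, 340.0]
fing 0.0095 0.284 [482.0, 363.0] [477.0, 312.0]
fing 0.0095 0.3 [468.0, 383.0] [463.0, 332.0]
tubeE [589.0, 371.0]
tubeE [415.0, 325.0]
rim [[47.0, 426.0], [309.0, 138.0], [694.0, 213.0], [508.0, 554.0]]
```

The body looks about 20 mm higher than the reported TCP implies. That also fits the knob slipping, so the fingertips seem to end short of the reported TCP. I'll probe the top of the tube (z = 27 mm) with shut fingers to measure the offset.

Request:
{"api": "send_rows", "payload": {
  "commands": [
    [0,0,0,0,0,0,0],
    [0,0,0,0,0,0,0],
    [0,0,0,0,0,0.05,0],
    [0,0,0,0,0,0.1,0],
    [0,0,0,0,0,0.1,0]
  ]
}}

```text
time_s: 10.98
position: [0.4191, 0.2837, 0.007]
tcp_rot: [[1.0, 0.031, 0.0], [0.031, -1.0, 0.003], [0.001, -0.003, -1.0]]
force: [-0.7, 0.4, 0.1]
opening: 0.004
grasp_force: 0.0
```

Request:
{"api": "send_rows", "payload": {
  "commands": [
    [0,0,0,0,0,0.05,0],
    [0,0,0,0,0,0.1,0],
    [0,0,0,0,0,0.1,0]
  ]
}}

```text
time_s: 11.23
position: [0.4192, 0.2838, 0.004]
tcp_rot: [[1.0, 0.031, 0.001], [0.031, -1.0, 0.003], [0.001, -0.003, -1.0]]
force: [0.2, 0.2, -0.1]
opening: 0.006
grasp_force: 0.0
```

Request:
{"api": "send_rows", "payload": {
  "commands": [
    [0,0,0,0,0,0.05,0],
    [0,0,0,0,0,0.1,0],
    [0,0,0,0,0,0.1,0]
  ]
}}

```text
time_s: 11.48
position: [0.4193, 0.284, 0.0038]
tcp_rot: [[0.999, 0.032, 0.002], [0.032, -0.999, 0.003], [0.002, -0.003, -1.0]]
force: [-3.4, -1.2, 20.7]
opening: 0.003
grasp_force: 10.7
```

Request:
{"api": "send_rows", "payload": {
  "commands": [
    [0,0,0,0,0,0.05,0],
    [0,0,0,0,0,0.1,0],
    [0,0,0,0,0,0.1,0]
  ]
}}

```text
time_s: 11.73
position: [0.4194, 0.2841, 0.0036]
tcp_rot: [[0.999, 0.032, 0.003], [0.032, -0.999, 0.004], [0.003, -0.004, -1.0]]
force: [-7.5, -3.5, 45.8]
opening: 0.005
grasp_force: 22.7
```

Request:
{"api": "send_rows", "payload": {
  "commands": [
    [0,0,0,0,0,0.05,0],
    [0,0,0,0,0,0.1,0],
    [0,0,0,0,0,0.1,0]
  ]
}}

```text
time_s: 11.98
position: [0.4195, 0.2842, 0.0034]
tcp_rot: [[0.999, 0.032, 0.005], [0.032, -0.999, 0.004], [0.005, -0.004, -1.0]]
force: [-11.0, -4.9, 69.7]
opening: 0.001
grasp_force: 34.8
```

Contact came at a reported z of about 4 mm. That could be the tube top with a 23 mm offset, or the bin floor with a sideways offset. I'll lift and look at the fingers to tell which.

Request:
{"api": "send_rows", "payload": {
  "commands": [
    [0,0,0,0,0,-0.5,0],
    [0,0,0,0,0,-1.0,0],
    [0,0,0,0,0,-2,0.3],
    [0,0,0,0,0,-3,0.3],
    [0,0,0,0,0,-4,0.3],
    [0,0,0,0,0,-5,0.3],
    [0,0,0,0,0,-5,0.3],
    [0,0,0,0,0,-5,0.3]
  ]
}}

```text
time_s: 12.65
position: [0.4204, 0.2839, 0.1471]
tcp_rot: [[0.999, 0.032, 0.005], [0.032, -0.999, 0.005], [0.006, -0.005, -1.0]]
force: [-0.7, -0.6, 0.2]
opening: 0.283
grasp_force: 0.0
```

Run:
```python
from h import *
p=np.array(read_state()["position"]);print(p)
i=optics.capture("side")["image"];j=optics.capture("top")["image"]
a=cv2.resize(i[150:350,90:290],(600,600));b=cv2.resize(j[145:240,110:206],(200,200))
cv2.imwrite("pics/n.png",cv2.resize(np.hstack([a,np.vstack([b,b*0,b*0])]),(800,600)))
for z in(0,.019,.04): print((proj("side",p+[0,0,z])-[90,150])*3)
```

```text
[0.42039129 0.28393358 0.14712143]
[358.39226758 291.23753788]
[356.18736808 267.71641132]
[353.68192885 240.98922801]
```

View pics/n.png

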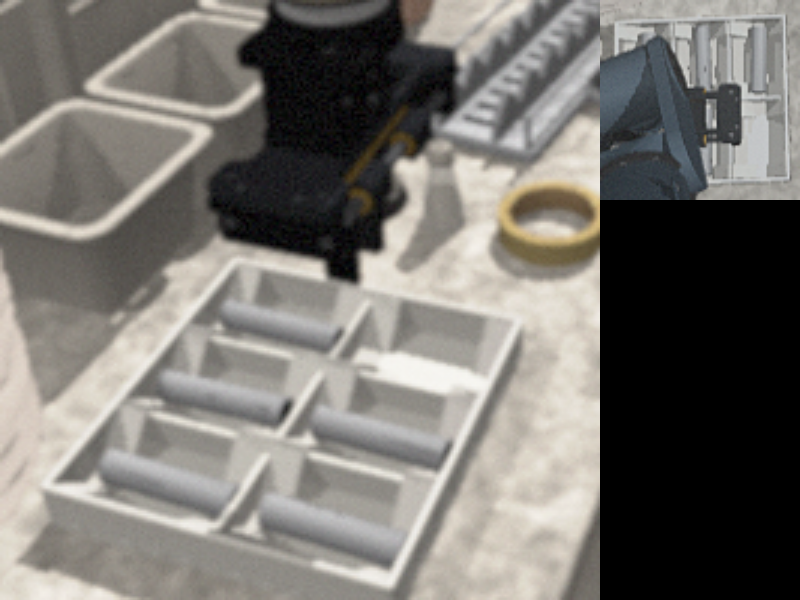

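The near fingertip ends at (343, 278), while the reported TCP puts it near (345, 311). The tips are therefore about 23 mm short of the reported TCP, and laterally they are fine. I'll use that offset from here on.

Run:
```python
from h import *
print(row([*B["E"],-.014],RB))
```

```text
[-0.029, 0.004, 0.021, -0.043, -0.017, 5.291]
```

Request:
{"api": "send_rows", "payload": {
  "commands": [
    [0,0,0,0,-0.02,0.8,0.42],
    [0,0,0,0,-0.02,1.8,0.42],
    [0,0,0,0,-0.02,2.8,0.42],
    [0,0,0,0,-0.02,3.6,0.42],
    [0,0,0,0,-0.02,4.2,0.42],
    [0,0,0,0,-0.02,4.7,0.42],
    [0,0,0,0,-0.02,5.0,0.42],
    [0,0,0,0,-0.02,5.25,0.42],
    [0,0,0,0,-0.02,5.25,0.42],
    [0,0,0,0,-0.02,5.25,0.42]
  ]
}}

```text
time_s: 13.58
position: [0.419, 0.2844, -0.0125]
tcp_rot: [[1.0, 0.031, 0.0], [0.031, -1.0, 0.003], [0.0, -0.003, -1.0]]
force: [0.7, 0.7, -0.2]
opening: 0.414
grasp_force: 0.0
```

Request:
{"api": "send_rows", "payload": {
  "commands": [
    [0,0,0,0,0,0,0.1],
    [0,0,0,0,0,0,0.1],
    [0,0,0,0,0,0,0.1],
    [0,0,0,0,0,0,0.1],
    [0,0,0,0,0,0,0.1],
    [0,0,0,0,0,0,0.1]
  ]
}}

```text
time_s: 14.08
position: [0.4199, 0.2843, -0.0113]
tcp_rot: [[0.999, 0.032, 0.002], [0.032, -0.999, 0.003], [0.002, -0.003, -1.0]]
force: [1.2, -2.9, 5.9]
opening: 0.248
grasp_force: 30.0
```

```bash
cat >> h.py <<'E'
def place(y,z): q=rk(0.002,y-.002,0);q[2]=z;return q
E
python3 - <<'E'
from h import *
s=read_state();p=np.array(s["position"]);b=(p,s["tcp_rot"])
print(row(p+[0,0,.18],s["tcp_rot"]));
m=place(-.125,.13);print(row(m,RR));print(m)
E
```

```text
[0.0, 0.0, 0.0, 0.014, -0.018, -6.0]
[-0.036, -0.025, 1.547, 1.402, 23.384, -4.778]
[ 0.48403475 -0.41593284  0.13      ]
```

Request:
{"api": "send_rows", "payload": {
  "commands": [
    [0,0,0,0,0,-0.5,0.1],
    [0,0,0,0,0,-1.3,0.1],
    [0,0,0,0,0,-2.3,0.1],
    [0,0,0,0,0,-3.3,0.1],
    [0,0,0,0,0,-4.5,0.1],
    [0,0,0,0,0,-6,0.1],
    [0,0,0,0,0,-6,0.1]
  ]
}}

```text
time_s: 14.67
position: [0.4234, 0.2862, 0.1745]
tcp_rot: [[0.999, 0.032, 0.014], [0.031, -0.999, 0.009], [0.014, -0.009, -1.0]]
force: [1.2, 0.5, 0.8]
opening: 0.248
grasp_force: 30.0
```

Request:
{"api": "send_rows", "payload": {
  "commands": [
    [0,0,0.1,0.1,0.8,0,0.1],
    [0,0,0.3,0.2,2,0,0.1],
    [0,0,0.5,0.3,3.3,0,0.1],
    [0,0,0.6,0.4,4.6,0,0.1],
    [0,0,0.7,0.5,5.9,0,0.1],
    [0,0,0.8,0.6,7.2,0,0.1],
    [0,0,0.9,0.7,8.5,0,0.1],
    [0,0,1.0,0.7,9.8,0,0.1],
    [0,0,1.1,0.8,11.1,0,0.1],
    [0,0,1.2,0.9,12.4,0,0.1],
    [0,0,1.3,1.0,13.7,0,0.1],
    [0,0,1.4,1.1,15.0,0,0.1],
    [0,0,1.5,1.2,16.3,0,0.1],
    [0,0,1.55,1.3,17.6,0,0.1],
    [0,0,1.55,1.4,18.9,0.3,0.1],
    [0,0,1.55,1.4,20.2,0.6,0.1],
    [0,0,1.55,1.4,21.4,0.9,0.1],
    [0,0,1.55,1.4,22.4,1.2,0.1],
    [0,0,1.55,1.4,23.1,1.2,0.1],
    [0,0,1.55,1.4,23.38,1.2,0.1]
  ]
}}

```text
time_s: 16.33
position: [0.4829, -0.4189, 0.1283]
tcp_rot: [[0.994, -0.107, 0.001], [-0.107, -0.994, 0.003], [0.001, -0.003, -1.0]]
force: [-0.6, 0.5, -1.5]
opening: 0.248
grasp_force: 30.0
```

Request:
{"api": "send_rows", "payload": {
  "commands": [
    [0,0,0,0,0,0,0.1],
    [0,0,0,0,0,0,0.1],
    [0,0,0,0,0,0,0.1],
    [0,0,0,0,0,0,0.1]
  ]
}}

```text
time_s: 16.67
position: [0.4834, -0.4136, 0.13]
tcp_rot: [[0.995, -0.102, 0.001], [-0.102, -0.995, 0.004], [0.0, -0.004, -1.0]]
force: [0.3, 0.7, -0.3]
opening: 0.245
grasp_force: 30.0
```

Run:
```python
from h import *
s=read_state();print(s["opening"],s["position"],row(place(-.125,.04),RR),row(place(-.125,.026),RR))
i=optics.capture("side")["image"];j=optics.capture("top")["image"]
a=cv2.resize(i[120:210,220:340],(600,450));b=cv2.resize(j[140:240,270:410],(600,430))
cv2.imwrite("pics/o.png",cv2.resize(np.vstack([a,b]),(400,600)))
```

```text
0.2448628357768493 [ 0.48343216 -0.41357123  0.13002633] [-0.048, -0.004, 0.01, 0.027, 0.089, 3.001] [-0.048, -0.004, 0.01, 0.027, 0.091, 3.467]
```

View pics/o.png

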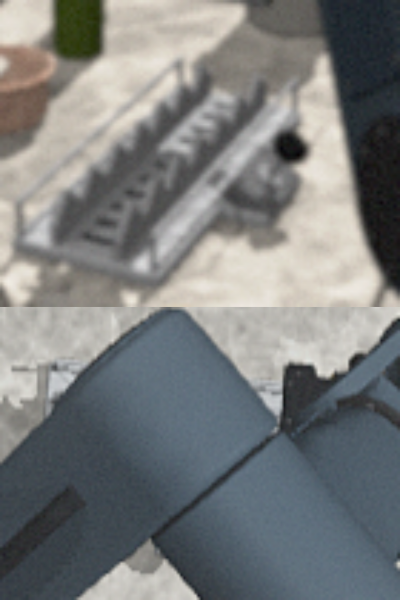

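The side crop shows the rack clear with the knob out at (290, 145). The top view shows the arm over the rack with black gripper parts near full-image px (375, 167). I'll check where the TCP should project.

Run:
```python
from h import *
p=np.array(read_state()["position"])
for z in(0,.023,.1,.2): print(z,proj("side",p+[0,0,z]),proj("top",p+[0,0,z]))
i=optics.capture("side")["image"];j=optics.capture("top")["image"]
a=cv2.resize(i[20:220,180:430],(500,400));b=cv2.resize(j[130:250,250:450],(500,300))
cv2.imwrite("pics/q.png",cv2.resize(np.vstack([a,b]),(430,600)))
for y in (-.125,.125): print(proj("side",rk(0,y,.016)),proj("top",rk(0,y,.016)))
```

```text
0 [285.30130589 123.74371455] [390.78218047 184.04911127]
0.023 [285.48126985 117.2459825 ] [393.03674265 182.70646987]
0.1 [286.10814492  94.61219297] [401.13929367 177.8812224 ]
0.2 [286.98305658  63.02285856] [413.13936237 170.73491737]
[284.78303024 154.46671565] [380.44814266 190.55563329]
[252.50634802 186.87219775] [301.77018506 182.83656015]
```

View pics/q.png

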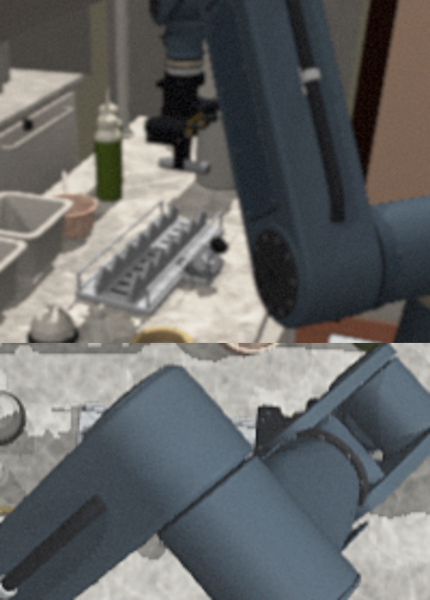

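The gripper with the level tube is at crop (185, 165), above the far end of the rack, as expected. Now I lower it.

Request:
{"api": "send_rows", "payload": {
  "commands": [
    [0,0,0,0.03,0.08,0.5,0.1],
    [0,0,0,0.03,0.08,1.2,0.1],
    [0,0,0,0.03,0.08,1.9,0.1],
    [0,0,0,0.03,0.08,2.4,0.1],
    [0,0,0,0.03,0.08,2.8,0.1],
    [0,0,0,0.03,0.08,3.1,0.1],
    [0,0,0,0.03,0.08,3.3,0.1],
    [0,0,0,0.03,0.08,3.45,0.1],
    [0,0,0,0.03,0.08,3.45,0.1]
  ]
}}

```text
time_s: 17.62
position: [0.4842, -0.4172, 0.0272]
tcp_rot: [[0.995, -0.104, 0.001], [-0.104, -0.995, 0.004], [0.001, -0.004, -1.0]]
force: [-1.2, 2.2, 2.3]
opening: 0.252
grasp_force: 30.0
```

Request:
{"api": "send_rows", "payload": {
  "commands": [
    [0,0,0,0,0,0.04,0.1],
    [0,0,0,0,0,0.04,0.1],
    [0,0,0,0,0,0.04,0.4],
    [0,0,0,0,0,0.04,0.4],
    [0,0,0,0,0,0.04,0.4],
    [0,0,0,0,0,0.04,0.4],
    [0,0,0,0,0,-0.6,0.4],
    [0,0,0,0,0,-1.4,0.4],
    [0,0,0,0,0,-2.4,0.4],
    [0,0,0,0,0,-3.4,0.4],
    [0,0,0,0,0,-4.6,0.4],
    [0,0,0,0,0,-4.6,0.4],
    [0,0,0,0,0,-4.6,0.4]
  ]
}}

```text
time_s: 18.7
position: [0.4852, -0.42, 0.1671]
tcp_rot: [[0.995, -0.104, 0.005], [-0.104, -0.995, -0.002], [0.005, 0.002, -1.0]]
force: [-0.3, 0.1, 0.2]
opening: 0.405
grasp_force: 0.0
```

Run:
```python
from h import *
for k in "D": print(row([*B[k],.165],RB),row([*B[k],-.013],RB))
```

```text
[0.022, -0.061, -1.53, -5.117, -25.876, 0.003] [0.022, -0.061, -1.53, -5.149, -25.885, 5.937]
```

Request:
{"api": "send_rows", "payload": {
  "commands": [
    [0,0,-0.1,-0.2,-0.8,0,0.42],
    [0,0,-0.2,-0.4,-2.0,0,0.42],
    [0,0,-0.3,-0.7,-3.3,0,0.42],
    [0,0,-0.4,-1.0,-4.7,0,0.42],
    [0,0,-0.5,-1.3,-6.1,0,0.42],
    [0,0,-0.6,-1.6,-7.5,0,0.42],
    [0,0,-0.7,-1.9,-8.9,0,0.42],
    [0,0,-0.8,-2.2,-10.3,0,0.42],
    [0,0,-0.9,-2.5,-11.7,0,0.42],
    [0,0,-1.0,-2.8,-13.1,0,0.42],
    [0,0,-1.1,-3.1,-14.5,0,0.42],
    [0,0,-1.2,-3.4,-15.9,0,0.42],
    [0,0,-1.3,-3.7,-17.3,0,0.42],
    [0,0,-1.4,-4.0,-18.7,0,0.42],
    [0,0,-1.5,-4.3,-20.1,0,0.42],
    [0,0,-1.53,-4.6,-21.5,0,0.42],
    [0,0,-1.53,-4.9,-22.9,0,0.42],
    [0,0,-1.53,-5.12,-24.2,0,0.42],
    [0,0,-1.53,-5.12,-25.2,0,0.42],
    [0,0,-1.53,-5.12,-25.88,0,0.42]
  ]
}}

```text
time_s: 20.37
position: [0.4101, 0.3735, 0.1652]
tcp_rot: [[0.999, 0.032, -0.0], [0.032, -0.999, 0.003], [-0.0, -0.003, -1.0]]
force: [0.1, -0.7, -0.2]
opening: 0.42
grasp_force: 0.0
```

Request:
{"api": "send_rows", "payload": {
  "commands": [
    [0,0,0,0,0,0,0.42],
    [0,0,0,0,0,1,0.42],
    [0,0,0,0,0,2,0.42],
    [0,0,0,0,0,2,0.42],
    [0,0,0,0,0,2,0.42]
  ]
}}

```text
time_s: 20.78
position: [0.4095, 0.3682, 0.1045]
tcp_rot: [[1.0, 0.029, -0.005], [0.029, -1.0, -0.001], [-0.005, 0.0, -1.0]]
force: [-0.4, -0.4, -0.2]
opening: 0.422
grasp_force: 0.0
```

```bash
cat >> h.py <<'E'
def changed(tag):
    i=optics.capture("side")["image"];r=cv2.imread("pics/side0.png");out={}
    for k,(x,y) in B.items():
        pts=np.array([proj("side",[x+a,y+b,z]) for a in(-.045,.045) for b,z in((-.011,.016),(.011,.016),(0,.027))]).astype(np.float32)
        m=np.zeros(i.shape[:2],np.uint8);cv2.fillConvexPoly(m,cv2.convexHull(pts).astype(int),1)
        out[k]=round(float(cv2.absdiff(cv2.GaussianBlur(i,(5,5),0),cv2.GaussianBlur(r,(5,5),0)).mean(2)[m>0].mean()),1)
    cv2.imwrite(f"pics/s_{tag}.png",i);print("diff",out)
E
python3 - <<'E'
from h import *
changed("2");print(read_state()["position"],row([*B["D"],-.013],RB))
E
```

```text
diff {'A': 19.4, 'B': 119.1, 'C': 100.8, 'D': 19.4, 'E': 96.4}
[0.41112767 0.36913705 0.10606649] [-0.02, 0.012, -0.007, 0.066, 0.047, 3.969]
```

Request:
{"api": "send_rows", "payload": {
  "commands": [
    [0,0,0,0.06,0.03,0.7,0.42],
    [0,0,0,0.06,0.03,1.7,0.42],
    [0,0,0,0.06,0.03,2.5,0.42],
    [0,0,0,0.06,0.03,3.1,0.42],
    [0,0,0,0.06,0.03,3.5,0.42],
    [0,0,0,0.06,0.03,3.8,0.42],
    [0,0,0,0.06,0.03,3.93,0.42],
    [0,0,0,0.06,0.03,3.93,0.42],
    [0,0,0,0.06,0.03,3.93,0.1],
    [0,0,0,0.06,0.03,3.93,0.1],
    [0,0,0,0.06,0.03,3.93,0.1],
    [0,0,0,0.06,0.03,3.93,0.1],
    [0,0,0,0.06,0.03,3.93,0.1],
    [0,0,0,0.06,0.03,3.93,0.1]
  ]
}}

```text
time_s: 22.0
position: [0.4142, 0.3682, -0.0103]
tcp_rot: [[0.999, 0.032, 0.002], [0.032, -0.999, 0.001], [0.002, -0.001, -1.0]]
force: [1.3, -6.5, 3.8]
opening: 0.246
grasp_force: 30.0
```

Run:
```python
from h import *
print(read_state()["opening"],row(place(-.075,.13),RR))
```

```text
0.24608302756596034 [-0.012, -0.023, 1.544, 1.73, 24.541, -4.697]
```

Request:
{"api": "send_rows", "payload": {
  "commands": [
    [0,0,0,0,0,-0.5,0.1],
    [0,0,0,0,0,-1.3,0.1],
    [0,0,0,0,0,-2.3,0.1],
    [0,0,0,0,0,-3.3,0.1],
    [0,0,0,0,0,-4.5,0.1],
    [0,0,0,0,0,-6,0.1],
    [0,0,0,0,0,-6,0.1]
  ]
}}

```text
time_s: 22.58
position: [0.4176, 0.3719, 0.1766]
tcp_rot: [[0.999, 0.03, 0.014], [0.03, -0.999, 0.011], [0.015, -0.011, -1.0]]
force: [0.9, -0.2, -0.1]
opening: 0.251
grasp_force: 30.0
```

Request:
{"api": "send_rows", "payload": {
  "commands": [
    [0,0,0.1,0.1,0.8,0,0.1],
    [0,0,0.3,0.2,2,0,0.1],
    [0,0,0.5,0.3,3.3,0,0.1],
    [0,0,0.6,0.4,4.6,0,0.1],
    [0,0,0.7,0.5,5.9,0,0.1],
    [0,0,0.8,0.6,7.2,0,0.1],
    [0,0,0.9,0.7,8.5,0,0.1],
    [0,0,1.0,0.8,9.8,0,0.1],
    [0,0,1.1,0.9,11.1,0,0.1],
    [0,0,1.2,1.0,12.5,0,0.1],
    [0,0,1.3,1.1,13.9,0,0.1],
    [0,0,1.4,1.2,15.3,0,0.1],
    [0,0,1.5,1.3,16.7,0,0.1],
    [0,0,1.54,1.4,18.1,0,0.1],
    [0,0,1.54,1.5,19.5,0,0.1],
    [0,0,1.54,1.6,20.8,0.3,0.1],
    [0,0,1.54,1.73,22.1,0.6,0.1],
    [0,0,1.54,1.73,23.3,0.9,0.1],
    [0,0,1.54,1.73,24.2,1.2,0.1],
    [0,0,1.54,1.73,24.54,1.2,0.1]
  ]
}}

```text
time_s: 24.25
position: [0.4865, -0.3693, 0.1288]
tcp_rot: [[0.994, -0.108, 0.001], [-0.108, -0.994, 0.002], [0.001, -0.002, -1.0]]
force: [-0.3, -0.8, -1.1]
opening: 0.247
grasp_force: 30.0
```

Request:
{"api": "send_rows", "payload": {
  "commands": [
    [0,0,0,0,0,0,0.1],
    [0,0,0,0,0,0.3,0.1],
    [0,0,0,0,0,0.3,0.1],
    [0,0,0,0,0,0.3,0.1],
    [0,0,0,0,0,0.3,0.1]
  ]
}}

```text
time_s: 24.67
position: [0.4873, -0.3633, 0.1218]
tcp_rot: [[0.995, -0.103, 0.001], [-0.103, -0.995, 0.004], [0.0, -0.004, -1.0]]
force: [-0.4, 1.1, -0.7]
opening: 0.249
grasp_force: 30.0
```

Run:
```python
from h import *
changed("3");s=read_state();print(s["opening"],s["position"],row(place(-.075,.0265),RR))
```

```text
diff {'A': 8.0, 'B': 8.1, 'C': 7.7, 'D': 36.1, 'E': 35.0}
0.2437253298679739 [ 0.48746972 -0.36373638  0.1219686 ] [-0.038, -0.009, -0.0, 0.062, 0.086, 3.182]
```

Request:
{"api": "send_rows", "payload": {
  "commands": [
    [0,0,0,0.06,0.08,0.5,0.1],
    [0,0,0,0.06,0.08,1.2,0.1],
    [0,0,0,0.06,0.08,1.9,0.1],
    [0,0,0,0.06,0.08,2.4,0.1],
    [0,0,0,0.06,0.08,2.8,0.1],
    [0,0,0,0.06,0.08,3.0,0.1],
    [0,0,0,0.06,0.08,3.1,0.1],
    [0,0,0,0.06,0.08,3.18,0.1],
    [0,0,0,0.06,0.08,3.18,0.1],
    [0,0,0,0.06,0.08,3.18,0.1]
  ]
}}

```text
time_s: 25.55
position: [0.4888, -0.3669, 0.0276]
tcp_rot: [[0.995, -0.104, 0.001], [-0.104, -0.995, 0.003], [0.001, -0.004, -1.0]]
force: [-1.2, 2.8, 6.3]
opening: 0.249
grasp_force: 30.0
```

Request:
{"api": "send_rows", "payload": {
  "commands": [
    [0,0,0,0,0,0.03,0.1],
    [0,0,0,0,0,0.03,0.1],
    [0,0,0,0,0,0.03,0.4],
    [0,0,0,0,0,0.03,0.4],
    [0,0,0,0,0,0.03,0.4],
    [0,0,0,0,0,0.03,0.4],
    [0,0,0,0,0,-0.6,0.4],
    [0,0,0,0,0,-1.4,0.4],
    [0,0,0,0,0,-2.4,0.4],
    [0,0,0,0,0,-3.4,0.4],
    [0,0,0,0,0,-4.6,0.4],
    [0,0,0,0,0,-4.6,0.4],
    [0,0,0,0,0,-4.6,0.4]
  ]
}}

```text
time_s: 26.63
position: [0.4901, -0.3695, 0.1666]
tcp_rot: [[0.995, -0.105, 0.005], [-0.105, -0.995, -0.002], [0.005, 0.001, -1.0]]
force: [0.2, 0.4, -0.0]
opening: 0.399
grasp_force: 0.0
```

Run:
```python
from h import *
changed("4");k="C";print(row([*B[k],.165],RB))
```

```text
diff {'A': 6.7, 'B': 6.7, 'C': 8.3, 'D': 38.3, 'E': 33.3}
[-0.023, -0.022, -1.54, -0.195, -19.147, 0.028]
```

Request:
{"api": "send_rows", "payload": {
  "commands": [
    [0,0,-0.1,0,-0.8,0,0.42],
    [0,0,-0.3,0,-2.0,0,0.42],
    [0,0,-0.5,0,-3.3,0,0.42],
    [0,0,-0.7,-0.1,-4.7,0,0.42],
    [0,0,-0.9,-0.1,-6.1,0,0.42],
    [0,0,-1.1,-0.1,-7.5,0,0.42],
    [0,0,-1.3,-0.1,-8.9,0,0.42],
    [0,0,-1.54,-0.1,-10.3,0,0.42],
    [0,0,-1.54,-0.1,-11.7,0,0.42],
    [0,0,-1.54,-0.2,-13.1,0,0.42],
    [0,0,-1.54,-0.2,-14.5,0,0.42],
    [0,0,-1.54,-0.2,-15.9,0,0.42],
    [0,0,-1.54,-0.2,-17.2,0,0.42],
    [0,0,-1.54,-0.2,-18.4,0,0.42],
    [0,0,-1.54,-0.2,-19.15,0,0.42],
    [0,0,-1.54,-0.2,-19.15,1,0.42],
    [0,0,-1.54,-0.2,-19.15,2,0.42],
    [0,0,-1.54,-0.2,-19.15,2,0.42],
    [0,0,-1.54,-0.2,-19.15,2,0.42]
  ]
}}

```text
time_s: 28.27
position: [0.5399, 0.2039, 0.103]
tcp_rot: [[1.0, 0.03, -0.007], [0.03, -1.0, 0.002], [-0.007, -0.002, -1.0]]
force: [0.2, -0.9, 0.5]
opening: 0.421
grasp_force: 0.0
```

Run:
```python
from h import *
print(read_state()["position"],row([*B["C"],-.013],RB))
```

```text
[0.53991612 0.20386202 0.10295502] [-0.022, 0.079, 0.002, 0.129, 0.016, 3.864]
```

Request:
{"api": "send_rows", "payload": {
  "commands": [
    [0,0,0,0.08,0.02,0.7,0.42],
    [0,0,0,0.08,0.02,1.7,0.42],
    [0,0,0,0.08,0.02,2.5,0.42],
    [0,0,0,0.08,0.02,3.1,0.42],
    [0,0,0,0.08,0.02,3.5,0.42],
    [0,0,0,0.08,0.02,3.75,0.42],
    [0,0,0,0.08,0.02,3.88,0.42],
    [0,0,0,0.08,0.02,3.88,0.42],
    [0,0,0,0.08,0.02,3.88,0.1],
    [0,0,0,0.08,0.02,3.88,0.1],
    [0,0,0,0.08,0.02,3.88,0.1],
    [0,0,0,0.08,0.02,3.88,0.1],
    [0,0,0,0.08,0.02,3.88,0.1],
    [0,0,0,0.08,0.02,3.88,0.1]
  ]
}}

```text
time_s: 29.43
position: [0.5461, 0.2041, -0.0094]
tcp_rot: [[1.0, 0.03, 0.003], [0.03, -1.0, 0.003], [0.003, -0.003, -1.0]]
force: [-0.3, -1.7, 6.1]
opening: 0.249
grasp_force: 30.0
```

Run:
```python
from h import *
print(read_state()["opening"],row(place(-.025,.13),RR))
```

```text
0.24897942265626524 [-0.038, -0.033, 1.523, -2.232, 17.279, -4.709]
```

Request:
{"api": "send_rows", "payload": {
  "commands": [
    [0,0,0,0,0,-0.5,0.1],
    [0,0,0,0,0,-1.3,0.1],
    [0,0,0,0,0,-2.3,0.1],
    [0,0,0,0,0,-3.3,0.1],
    [0,0,0,0,0,-4.5,0.1],
    [0,0,0,0,0,-6,0.1],
    [0,0,0,0,0,-6,0.1]
  ]
}}

```text
time_s: 30.02
position: [0.5498, 0.2048, 0.1769]
tcp_rot: [[0.999, 0.03, 0.015], [0.03, -1.0, 0.006], [0.015, -0.005, -1.0]]
force: [1.8, 0.2, -1.5]
opening: 0.251
grasp_force: 30.0
```

Request:
{"api": "send_rows", "payload": {
  "commands": [
    [0,0,0.1,-0.1,0.8,0,0.1],
    [0,0,0.3,-0.2,2,0,0.1],
    [0,0,0.5,-0.4,3.3,0,0.1],
    [0,0,0.7,-0.6,4.6,0,0.1],
    [0,0,0.9,-0.8,5.9,0,0.1],
    [0,0,1.1,-1.0,7.2,0,0.1],
    [0,0,1.3,-1.2,8.5,0,0.1],
    [0,0,1.5,-1.4,9.8,0,0.1],
    [0,0,1.52,-1.6,11.1,0,0.1],
    [0,0,1.52,-1.8,12.4,0,0.1],
    [0,0,1.52,-2.0,13.7,0.3,0.1],
    [0,0,1.52,-2.1,15.0,0.6,0.1],
    [0,0,1.52,-2.23,16.2,0.9,0.1],
    [0,0,1.52,-2.23,17.0,1.2,0.1],
    [0,0,1.52,-2.23,17.28,1.5,0.1],
    [0,0,1.52,-2.23,17.28,1.5,0.1],
    [0,0,1.52,-2.23,17.28,1.5,0.1],
    [0,0,1.52,-2.23,17.28,1.5,0.1]
  ]
}}

```text
time_s: 31.52
position: [0.4934, -0.3143, 0.1227]
tcp_rot: [[0.995, -0.102, -0.0], [-0.102, -0.995, 0.005], [-0.001, -0.005, -1.0]]
force: [-1.2, 0.5, -1.1]
opening: 0.249
grasp_force: 30.0
```

Run:
```python
from h import *
changed("5");s=read_state();print(s["opening"],s["position"],row(place(-.025,.0275),RR))
```

```text
diff {'A': 8.0, 'B': 8.3, 'C': 52.8, 'D': 33.6, 'E': 26.8}
0.24418250224900256 [ 0.49372387 -0.31431378  0.12307886] [-0.049, -0.001, 0.022, 0.027, 0.083, 3.186]
```

Request:
{"api": "send_rows", "payload": {
  "commands": [
    [0,0,0,0.03,0.08,0.5,0.1],
    [0,0,0,0.03,0.08,1.2,0.1],
    [0,0,0,0.03,0.08,1.9,0.1],
    [0,0,0,0.03,0.08,2.4,0.1],
    [0,0,0,0.03,0.08,2.8,0.1],
    [0,0,0,0.03,0.08,3.0,0.1],
    [0,0,0,0.03,0.08,3.1,0.1],
    [0,0,0,0.03,0.08,3.18,0.1],
    [0,0,0,0.03,0.08,3.18,0.1],
    [0,0,0,0.03,0.08,3.18,0.1]
  ]
}}

```text
time_s: 32.4
position: [0.4947, -0.3178, 0.0291]
tcp_rot: [[0.995, -0.103, 0.001], [-0.103, -0.995, 0.004], [0.001, -0.004, -1.0]]
force: [-1.0, 3.7, 5.4]
opening: 0.248
grasp_force: 30.0
```

Request:
{"api": "send_rows", "payload": {
  "commands": [
    [0,0,0,0,0,0.04,0.1],
    [0,0,0,0,0,0.04,0.1],
    [0,0,0,0,0,0.04,0.4],
    [0,0,0,0,0,0.04,0.4],
    [0,0,0,0,0,0.04,0.4],
    [0,0,0,0,0,0.04,0.4],
    [0,0,0,0,0,-0.6,0.4],
    [0,0,0,0,0,-1.4,0.4],
    [0,0,0,0,0,-2.4,0.4],
    [0,0,0,0,0,-3.4,0.4],
    [0,0,0,0,0,-4.6,0.4],
    [0,0,0,0,0,-4.6,0.4],
    [0,0,0,0,0,-4.6,0.4]
  ]
}}

```text
time_s: 33.48
position: [0.4958, -0.3206, 0.1679]
tcp_rot: [[0.995, -0.103, 0.005], [-0.103, -0.995, -0.001], [0.006, 0.001, -1.0]]
force: [-0.5, -0.1, -0.6]
opening: 0.401
grasp_force: 0.0
```

Run:
```python
from h import *
changed("6");k="B";print(row([*B[k],.165],RB))
```

```text
diff {'A': 6.6, 'B': 6.7, 'C': 41.8, 'D': 34.0, 'E': 26.4}
[-0.023, -0.023, -1.52, -0.519, -20.267, 0.074]
```

Request:
{"api": "send_rows", "payload": {
  "commands": [
    [0,0,-0.1,0,-0.8,0,0.42],
    [0,0,-0.3,0,-2.0,0,0.42],
    [0,0,-0.5,-0.1,-3.3,0,0.42],
    [0,0,-0.7,-0.1,-4.7,0,0.42],
    [0,0,-0.9,-0.1,-6.1,0,0.42],
    [0,0,-1.1,-0.2,-7.5,0,0.42],
    [0,0,-1.3,-0.2,-8.9,0,0.42],
    [0,0,-1.52,-0.3,-10.3,0,0.42],
    [0,0,-1.52,-0.3,-11.7,0,0.42],
    [0,0,-1.52,-0.4,-13.1,0,0.42],
    [0,0,-1.52,-0.4,-14.5,0,0.42],
    [0,0,-1.52,-0.5,-15.9,0,0.42],
    [0,0,-1.52,-0.5,-17.3,0,0.42],
    [0,0,-1.52,-0.5,-18.6,0,0.42],
    [0,0,-1.52,-0.5,-19.7,0,0.42],
    [0,0,-1.52,-0.5,-20.27,0.5,0.42],
    [0,0,-1.52,-0.5,-20.27,1.4,0.42],
    [0,0,-1.52,-0.5,-20.27,2,0.42],
    [0,0,-1.52,-0.5,-20.27,2,0.42],
    [0,0,-1.52,-0.5,-20.27,2,0.42]
  ]
}}

```text
time_s: 35.2
position: [0.5399, 0.2869, 0.1047]
tcp_rot: [[1.0, 0.03, -0.005], [0.03, -1.0, 0.001], [-0.005, -0.001, -1.0]]
force: [-0.0, -0.9, 0.1]
opening: 0.421
grasp_force: 0.0
```

Run:
```python
from h import *
print(read_state()["position"],row([*B["B"],-.013],RB))
```

```text
[0.53986778 0.28691642 0.10465016] [-0.015, 0.056, 0.001, 0.074, 0.004, 3.921]
```

Request:
{"api": "send_rows", "payload": {
  "commands": [
    [0,0,0,0,0.01,0.7,0.42],
    [0,0,0,0,0.01,1.7,0.42],
    [0,0,0,0,0.01,2.5,0.42],
    [0,0,0,0,0.01,3.1,0.42],
    [0,0,0,0,0.01,3.5,0.42],
    [0,0,0,0,0.01,3.8,0.42],
    [0,0,0,0,0.01,3.92,0.42],
    [0,0,0,0,0.01,3.92,0.42],
    [0,0,0,0,0.01,3.92,0.1],
    [0,0,0,0,0.01,3.92,0.1],
    [0,0,0,0,0.01,3.92,0.1],
    [0,0,0,0,0.01,3.92,0.1],
    [0,0,0,0,0.01,3.92,0.1],
    [0,0,0,0,0.01,3.92,0.1]
  ]
}}

```text
time_s: 36.37
position: [0.5428, 0.2877, -0.0091]
tcp_rot: [[1.0, 0.03, 0.003], [0.03, -1.0, 0.003], [0.003, -0.003, -1.0]]
force: [-0.3, -0.3, 5.9]
opening: 0.249
grasp_force: 29.9
```

Run:
```python
from h import *
print(read_state()["opening"],row(place(.025,.13),RR))
```

```text
0.24892911589287123 [-0.04, -0.03, 1.523, -1.983, 18.415, -4.704]
```

Request:
{"api": "send_rows", "payload": {
  "commands": [
    [0,0,0,0,0,-0.5,0.1],
    [0,0,0,0,0,-1.3,0.1],
    [0,0,0,0,0,-2.3,0.1],
    [0,0,0,0,0,-3.3,0.1],
    [0,0,0,0,0,-4.5,0.1],
    [0,0,0,0,0,-6,0.1],
    [0,0,0,0,0,-6,0.1]
  ]
}}

```text
time_s: 36.95
position: [0.5466, 0.2889, 0.1777]
tcp_rot: [[0.999, 0.03, 0.015], [0.03, -1.0, 0.008], [0.016, -0.008, -1.0]]
force: [0.5, 0.1, -0.6]
opening: 0.25
grasp_force: 29.9
```

Request:
{"api": "send_rows", "payload": {
  "commands": [
    [0,0,0.1,-0.1,0.8,0,0.1],
    [0,0,0.3,-0.2,2,0,0.1],
    [0,0,0.5,-0.3,3.3,0,0.1],
    [0,0,0.7,-0.5,4.6,0,0.1],
    [0,0,0.9,-0.6,5.9,0,0.1],
    [0,0,1.1,-0.8,7.2,0,0.1],
    [0,0,1.3,-0.9,8.5,0,0.1],
    [0,0,1.5,-1.1,9.8,0,0.1],
    [0,0,1.52,-1.2,11.1,0,0.1],
    [0,0,1.52,-1.4,12.4,0,0.1],
    [0,0,1.52,-1.6,13.7,0,0.1],
    [0,0,1.52,-1.8,15.0,0.3,0.1],
    [0,0,1.52,-1.98,16.3,0.6,0.1],
    [0,0,1.52,-1.98,17.5,0.9,0.1],
    [0,0,1.52,-1.98,18.2,1.2,0.1],
    [0,0,1.52,-1.98,18.42,1.5,0.1],
    [0,0,1.52,-1.98,18.42,1.5,0.1],
    [0,0,1.52,-1.98,18.42,1.5,0.1],
    [0,0,1.52,-1.98,18.42,1.5,0.1]
  ]
}}

```text
time_s: 38.53
position: [0.4986, -0.2649, 0.1229]
tcp_rot: [[0.995, -0.101, -0.0], [-0.101, -0.995, 0.005], [-0.001, -0.005, -1.0]]
force: [-0.0, 0.5, -0.1]
opening: 0.245
grasp_force: 29.9
```

Run:
```python
from h import *
changed("7");s=read_state();print(s["opening"],s["position"],row(place(.025,.0275),RR))
```

```text
diff {'A': 7.7, 'B': 70.9, 'C': 37.1, 'D': 29.0, 'E': 34.2}
0.2477151812307122 [ 0.49894415 -0.26493982  0.12329289] [-0.046, -0.003, 0.022, 0.022, 0.07, 3.193]
```

Request:
{"api": "send_rows", "payload": {
  "commands": [
    [0,0,0,0.03,0.07,0.5,0.1],
    [0,0,0,0.03,0.07,1.2,0.1],
    [0,0,0,0.03,0.07,1.9,0.1],
    [0,0,0,0.03,0.07,2.4,0.1],
    [0,0,0,0.03,0.07,2.8,0.1],
    [0,0,0,0.03,0.07,3.0,0.1],
    [0,0,0,0.03,0.07,3.1,0.1],
    [0,0,0,0.03,0.07,3.19,0.1],
    [0,0,0,0.03,0.07,3.19,0.1],
    [0,0,0,0.03,0.07,3.19,0.1]
  ]
}}

```text
time_s: 39.42
position: [0.5, -0.2676, 0.0289]
tcp_rot: [[0.995, -0.102, 0.002], [-0.102, -0.995, 0.004], [0.001, -0.004, -1.0]]
force: [-0.1, 3.4, 6.3]
opening: 0.245
grasp_force: 29.9
```

Request:
{"api": "send_rows", "payload": {
  "commands": [
    [0,0,0,0,0,0.04,0.1],
    [0,0,0,0,0,0.04,0.1],
    [0,0,0,0,0,0.04,0.4],
    [0,0,0,0,0,0.04,0.4],
    [0,0,0,0,0,0.04,0.4],
    [0,0,0,0,0,0.04,0.4],
    [0,0,0,0,0,-0.6,0.4],
    [0,0,0,0,0,-1.4,0.4],
    [0,0,0,0,0,-2.4,0.4],
    [0,0,0,0,0,-3.4,0.4],
    [0,0,0,0,0,-4.6,0.4],
    [0,0,0,0,0,-4.6,0.4],
    [0,0,0,0,0,-4.6,0.4]
  ]
}}

```text
time_s: 40.5
position: [0.5011, -0.2706, 0.1676]
tcp_rot: [[0.995, -0.103, 0.006], [-0.103, -0.995, -0.001], [0.006, 0.0, -1.0]]
force: [0.6, 0.2, -0.0]
opening: 0.399
grasp_force: 0.0
```

Run:
```python
from h import *
changed("8");k="A";print(row([*B[k],.165],RB))
```

```text
diff {'A': 6.8, 'B': 56.7, 'C': 29.3, 'D': 26.1, 'E': 40.7}
[-0.025, -0.022, -1.52, -1.044, -21.372, 0.074]
```

Request:
{"api": "send_rows", "payload": {
  "commands": [
    [0,0,-0.1,0,-0.8,0,0.42],
    [0,0,-0.3,-0.1,-2.1,0,0.42],
    [0,0,-0.5,-0.2,-3.5,0,0.42],
    [0,0,-0.7,-0.2,-4.9,0,0.42],
    [0,0,-0.9,-0.3,-6.3,0,0.42],
    [0,0,-1.1,-0.4,-7.7,0,0.42],
    [0,0,-1.3,-0.4,-9.1,0,0.42],
    [0,0,-1.52,-0.5,-10.5,0,0.42],
    [0,0,-1.52,-0.6,-11.9,0,0.42],
    [0,0,-1.52,-0.7,-13.3,0,0.42],
    [0,0,-1.52,-0.8,-14.7,0,0.42],
    [0,0,-1.52,-0.9,-16.1,0,0.42],
    [0,0,-1.52,-1.0,-17.5,0,0.42],
    [0,0,-1.52,-1.04,-18.9,0,0.42],
    [0,0,-1.52,-1.04,-20.2,0,0.42],
    [0,0,-1.52,-1.04,-21.0,0,0.42],
    [0,0,-1.52,-1.04,-21.37,1,0.42],
    [0,0,-1.52,-1.04,-21.37,2,0.42],
    [0,0,-1.52,-1.04,-21.37,2,0.42],
    [0,0,-1.52,-1.04,-21.37,2,0.42]
  ]
}}

```text
time_s: 42.22
position: [0.5316, 0.3705, 0.1036]
tcp_rot: [[1.0, 0.03, -0.007], [0.03, -1.0, -0.001], [-0.007, 0.001, -1.0]]
force: [0.1, -0.6, -0.1]
opening: 0.422
grasp_force: 0.0
```

Run:
```python
from h import *
print(read_state()["position"],row([*B["A"],-.013],RB))
```

```text
[0.53155402 0.37053475 0.10357287] [0.007, 0.081, 0.004, 0.127, -0.032, 3.885]
```

Request:
{"api": "send_rows", "payload": {
  "commands": [
    [0,0,0,0.05,-0.03,0.7,0.42],
    [0,0,0,0.05,-0.03,1.7,0.42],
    [0,0,0,0.05,-0.03,2.5,0.42],
    [0,0,0,0.05,-0.03,3.1,0.42],
    [0,0,0,0.05,-0.03,3.5,0.42],
    [0,0,0,0.05,-0.03,3.78,0.42],
    [0,0,0,0.05,-0.03,3.89,0.42],
    [0,0,0,0.05,-0.03,3.89,0.42],
    [0,0,0,0.05,-0.03,3.89,0.1],
    [0,0,0,0.05,-0.03,3.89,0.1],
    [0,0,0,0.05,-0.03,3.89,0.1],
    [0,0,0,0.05,-0.03,3.89,0.1],
    [0,0,0,0.05,-0.03,3.89,0.1],
    [0,0,0,0.05,-0.03,3.89,0.1]
  ]
}}

```text
time_s: 43.38
position: [0.5369, 0.3726, -0.0082]
tcp_rot: [[1.0, 0.03, 0.003], [0.03, -1.0, 0.002], [0.003, -0.002, -1.0]]
force: [0.5, -4.2, 5.8]
opening: 0.248
grasp_force: 30.0
```

Run:
```python
from h import *
print(read_state()["opening"],row(place(.075,.13),RR))
```

```text
0.24755526427739538 [-0.029, -0.028, 1.528, -1.66, 19.601, -4.656]
```

Request:
{"api": "send_rows", "payload": {
  "commands": [
    [0,0,0,0,0,-0.5,0.1],
    [0,0,0,0,0,-1.3,0.1],
    [0,0,0,0,0,-2.3,0.1],
    [0,0,0,0,0,-3.3,0.1],
    [0,0,0,0,0,-4.5,0.1],
    [0,0,0,0,0,-6,0.1],
    [0,0,0,0,0,-6,0.1]
  ]
}}

```text
time_s: 43.97
position: [0.5404, 0.3757, 0.1793]
tcp_rot: [[0.999, 0.03, 0.015], [0.03, -0.999, 0.011], [0.015, -0.011, -1.0]]
force: [1.2, 0.5, 0.2]
opening: 0.245
grasp_force: 30.0
```

Request:
{"api": "send_rows", "payload": {
  "commands": [
    [0,0,0.1,-0.1,0.8,0,0.1],
    [0,0,0.3,-0.2,2,0,0.1],
    [0,0,0.5,-0.3,3.3,0,0.1],
    [0,0,0.7,-0.4,4.6,0,0.1],
    [0,0,0.9,-0.5,5.9,0,0.1],
    [0,0,1.1,-0.6,7.2,0,0.1],
    [0,0,1.3,-0.7,8.5,0,0.1],
    [0,0,1.5,-0.8,9.8,0,0.1],
    [0,0,1.52,-0.9,11.1,0,0.1],
    [0,0,1.52,-1.1,12.5,0,0.1],
    [0,0,1.52,-1.2,13.9,0,0.1],
    [0,0,1.52,-1.4,15.3,0.3,0.1],
    [0,0,1.52,-1.5,16.6,0.6,0.1],
    [0,0,1.52,-1.66,17.9,0.9,0.1],
    [0,0,1.52,-1.66,18.9,1.2,0.1],
    [0,0,1.52,-1.66,19.6,1.5,0.1],
    [0,0,1.52,-1.66,19.6,1.5,0.1],
    [0,0,1.52,-1.66,19.6,1.5,0.1],
    [0,0,1.52,-1.66,19.6,1.5,0.1],
    [0,0,1.52,-1.66,19.6,1.5,0.1]
  ]
}}

```text
time_s: 45.63
position: [0.5037, -0.2149, 0.1241]
tcp_rot: [[0.995, -0.101, 0.001], [-0.101, -0.995, 0.004], [0.001, -0.004, -1.0]]
force: [-0.2, -0.2, -0.9]
opening: 0.247
grasp_force: 30.0
```

Run:
```python
from h import *
s=read_state();print(s["opening"],s["position"],row(place(.075,.0285),RR))
```

```text
0.24717999233002313 [ 0.50367732 -0.21492504  0.12409057] [-0.044, -0.009, 0.016, 0.035, 0.078, 3.186]
```

Request:
{"api": "send_rows", "payload": {
  "commands": [
    [0,0,0,0.03,0.07,0.5,0.1],
    [0,0,0,0.03,0.07,1.2,0.1],
    [0,0,0,0.03,0.07,1.9,0.1],
    [0,0,0,0.03,0.07,2.4,0.1],
    [0,0,0,0.03,0.07,2.8,0.1],
    [0,0,0,0.03,0.07,3.0,0.1],
    [0,0,0,0.03,0.07,3.1,0.1],
    [0,0,0,0.03,0.07,3.18,0.1],
    [0,0,0,0.03,0.07,3.18,0.1],
    [0,0,0,0.03,0.07,3.18,0.1]
  ]
}}

```text
time_s: 46.47
position: [0.5047, -0.2174, 0.0295]
tcp_rot: [[0.995, -0.103, 0.002], [-0.103, -0.995, 0.004], [0.001, -0.004, -1.0]]
force: [-0.5, 3.2, 4.1]
opening: 0.247
grasp_force: 30.0
```

Request:
{"api": "send_rows", "payload": {
  "commands": [
    [0,0,0,0,0,0.04,0.1],
    [0,0,0,0,0,0.04,0.1],
    [0,0,0,0,0,0.04,0.4],
    [0,0,0,0,0,0.04,0.4],
    [0,0,0,0,0,0.04,0.4],
    [0,0,0,0,0,0.04,0.4],
    [0,0,0,0,0,-0.6,0.4],
    [0,0,0,0,0,-1.4,0.4],
    [0,0,0,0,0,-2.4,0.4],
    [0,0,0,0,0,-3.4,0.4],
    [0,0,0,0,0,-4.6,0.4],
    [0,0,0,0,0,-4.6,0.4]
  ]
}}

```text
time_s: 47.47
position: [0.5084, -0.2217, 0.1728]
tcp_rot: [[0.995, -0.103, 0.012], [-0.103, -0.995, -0.005], [0.013, 0.004, -1.0]]
force: [0.9, -0.4, 1.2]
opening: 0.401
grasp_force: 0.0
```

Request:
{"api": "send_rows", "payload": {
  "commands": [
    [0,0,0,0,-1.2,0,0.7],
    [0,0,0,0,-2.5,0,0.7],
    [0,0,0,0,-3.8,0,0.7],
    [0,0,0,0,-5.1,0,0.7],
    [0,0,0,0,-6.4,0,0.7],
    [0,0,0,0,-7.7,0,0.7],
    [0,0,0,0,-9,0,0.7],
    [0,0,0,0,-10.3,0,0.7],
    [0,0,0,0,-11.6,0,0.7],
    [0,0,0,0,-13,0,0.7],
    [0,0,0,0,-14,0,0.7],
    [0,0,0,0,-14,0,0.7]
  ]
}}

```text
time_s: 48.47
position: [0.5478, 0.2046, 0.1673]
tcp_rot: [[0.995, -0.097, 0.003], [-0.097, -0.995, 0.006], [0.002, -0.006, -1.0]]
force: [0.9, -1.0, -0.9]
opening: 0.7
grasp_force: 0.0
```

Run:
```python
from h import *
i=optics.capture("top")["image"];j=optics.capture("side")["image"]
a=cv2.resize(i[140:240,265:415],(600,400),interpolation=cv2.INTER_CUBIC);b=cv2.resize(j[130:210,220:340],(600,400),interpolation=cv2.INTER_CUBIC)
cv2.imwrite("pics/r.png",cv2.resize(np.vstack([a,b]),(450,600)));cv2.imwrite("pics/top9.png",i);cv2.imwrite("pics/side9.png",j)
```

```text
(no output)
```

View pics/r.png

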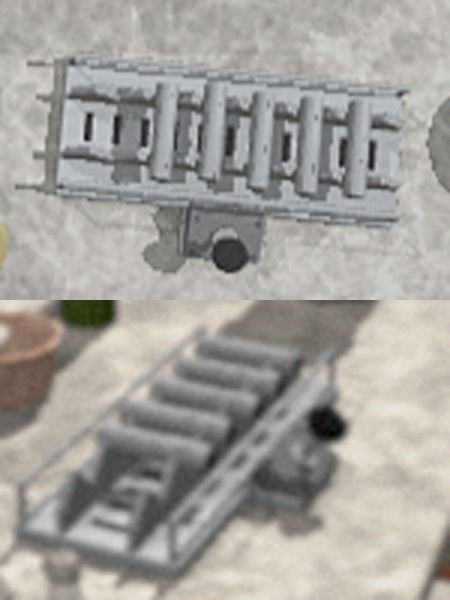

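The pictures show five parallel tubes, evenly spaced and seated in the notches (top crop x ≈ 165–355, y ≈ 130–148). The knob is still out at (230, 253), and the empty pair is on the left. I'll check the positions numerically and then push the knob home.

Run:
```python
from h import *
for u,v in((166,131),(214,131),(262,142),(311,144),(357,147)):
    q=ray("top",(265+u/3,140+v/3),.0605)-rc;print((q@RX).round(4),(q@RY).round(4))
h2=head-.002*RY;s=read_state()
print(row(h2-.10*zt,RK));b=(h2-.1*zt,RK)
```

```text
-0.0051 0.0719
-0.0002 0.0228
-0.0067 -0.027
-0.0038 -0.0772
-0.0022 -0.1244
[-0.036, 5.999, 0.026, -5.71, 16.455, 0.859]
```

Request:
{"api": "send_rows", "payload": {
  "commands": [
    [0,0.5,0,-0.4,1.2,0,0],
    [0,1,0,-0.8,2.4,0,0],
    [0,1.5,0,-1.2,3.6,0,0],
    [0,2,0,-1.7,4.8,0,0],
    [0,2.5,0,-2.1,6,0,0],
    [0,3,0,-2.5,7.2,0,0],
    [0,3.5,0,-2.9,8.4,0,0],
    [0,4,0,-3.3,9.6,0,0],
    [0,4.5,0,-3.8,10.8,0,0],
    [0,5,0,-4.2,12,0,0],
    [0,5.5,0,-4.6,13.2,0,0],
    [0,6,0,-5,14.4,0.3,0],
    [0,6,0,-5.4,15.5,0.6,0],
    [0,6,0,-5.71,16.45,0.86,0],
    [0,6,0,-5.71,16.45,0.86,0],
    [0,6,0,-5.71,16.45,0.86,0],
    [0,6,0,-5.71,16.45,0.86,0],
    [0,6,0,-5.71,16.45,0.86,0]
  ]
}}

```text
time_s: 50.07
position: [0.336, -0.248, 0.1429]
tcp_rot: [[0.861, -0.105, 0.497], [-0.093, -0.994, -0.048], [0.5, -0.005, -0.866]]
force: [1.4, -0.7, 0.5]
opening: 0.004
grasp_force: 0.0
```

Run:
```python
from h import *
h2=head-.002*RY
print(read_state()["opening"],row(h2-.005*zt,RK),row(h2+.0145*zt,RK))
```

```text
0.004075010458295973 [-0.036, 0.003, -0.049, -0.216, 0.904, 3.149] [-0.036, 0.003, -0.049, -0.216, 0.906, 3.799]
```

Request:
{"api": "send_rows", "payload": {
  "commands": [
    [0,0,0,0,0,0,0],
    [0,0,0,0,0,0,0],
    [0,0,0,0,0,0,0]
  ]
}}

```text
time_s: 50.32
position: [0.3373, -0.2475, 0.1432]
tcp_rot: [[0.861, -0.106, 0.498], [-0.094, -0.994, -0.049], [0.5, -0.004, -0.866]]
force: [-0.7, 0.6, -0.4]
opening: 0.003
grasp_force: 0.0
```

Run:
```python
from h import *
h2=head-.002*RY
print(read_state()["position"],row(h2-.008*zt,RK),row(h2+.0145*zt,RK))
```

```text
[ 0.33732176 -0.24751691  0.14321077] [-0.027, -0.003, -0.054, -0.259, 0.923, 3.036] [-0.027, -0.003, -0.054, -0.259, 0.925, 3.786]
```

Steady here, so I correct sideways first, then advance to just above the disc and push slowly.

Request:
{"api": "send_rows", "payload": {
  "commands": [
    [0,0,0,-0.25,0.92,0,0],
    [0,0,0,-0.25,0.92,0.5,0],
    [0,0,0,-0.25,0.92,1.3,0],
    [0,0,0,-0.25,0.92,2.1,0],
    [0,0,0,-0.25,0.92,2.6,0],
    [0,0,0,-0.25,0.92,2.8,0],
    [0,0,0,-0.25,0.92,2.8,0],
    [0,0,0,-0.25,0.92,2.8,0]
  ]
}}

```text
time_s: 50.98
position: [0.3713, -0.2758, 0.0668]
tcp_rot: [[0.862, -0.099, 0.498], [-0.089, -0.995, -0.045], [0.5, -0.005, -0.866]]
force: [-0.6, -0.9, 0.3]
opening: 0.005
grasp_force: 0.0
```

Run:
```python
from h import *
h2=head-.002*RY;s=read_state()
print(s["force"],row(h2+.0145*zt,RK))
```

```text
[-0.62244925 -0.91645058  0.30577066] [-0.068, 0.002, 0.005, -0.05, 0.099, 0.97]
```

Request:
{"api": "send_rows", "payload": {
  "commands": [
    [0,0,0,-0.04,0.09,0.1,0],
    [0,0,0,-0.04,0.09,0.2,0],
    [0,0,0,-0.04,0.09,0.3,0],
    [0,0,0,-0.04,0.09,0.4,0],
    [0,0,0,-0.04,0.09,0.5,0],
    [0,0,0,-0.04,0.09,0.6,0],
    [0,0,0,-0.04,0.09,0.7,0],
    [0,0,0,-0.04,0.09,0.8,0],
    [0,0,0,-0.04,0.09,0.8,0]
  ]
}}

```text
time_s: 51.73
position: [0.3818, -0.2821, 0.045]
tcp_rot: [[0.861, -0.103, 0.498], [-0.091, -0.995, -0.048], [0.501, -0.003, -0.866]]
force: [0.2, -0.3, 0.7]
opening: 0.008
grasp_force: 0.0
```

Request:
{"api": "send_rows", "payload": {
  "commands": [
    [0,0,0,0,0,0.04,0],
    [0,0,0,0,0,0.08,0],
    [0,0,0,0,0,0.12,0],
    [0,0,0,0,0,0.16,0],
    [0,0,0,0,0,0.16,0]
  ]
}}

```text
time_s: 52.15
position: [0.3834, -0.2821, 0.0422]
tcp_rot: [[0.861, -0.105, 0.498], [-0.092, -0.994, -0.05], [0.501, -0.003, -0.866]]
force: [-8.6, -1.0, 15.7]
opening: 0.004
grasp_force: 9.2
```

Request:
{"api": "send_rows", "payload": {
  "commands": [
    [0,0,0,0,0,0.03,0],
    [0,0,0,0,0,0.06,0],
    [0,0,0,0,0,0.06,0]
  ]
}}

```text
time_s: 52.4
position: [0.3835, -0.2822, 0.042]
tcp_rot: [[0.86, -0.107, 0.499], [-0.093, -0.994, -0.052], [0.501, -0.002, -0.865]]
force: [-20.3, -1.7, 35.5]
opening: 0.003
grasp_force: 20.2
```

Request:
{"api": "send_rows", "payload": {
  "commands": [
    [0,0,0,0,0,0.03,0],
    [0,0,0,0,0,0.04,0],
    [0,0,0,0,0,0.04,0]
  ]
}}

```text
time_s: 52.65
position: [0.3836, -0.2822, 0.0419]
tcp_rot: [[0.86, -0.108, 0.499], [-0.094, -0.994, -0.054], [0.502, -0.001, -0.865]]
force: [-26.4, -1.2, 48.4]
opening: 0.006
grasp_force: 27.4
```

The position holds while the force climbs to 55 N, so the knob is hard against its home stop. I'll retreat and verify.

Request:
{"api": "send_rows", "payload": {
  "commands": [
    [0,0,0,0,0,-0.3,0],
    [0,0,0,0,0,-1,0],
    [0,0,0,0,0,-2,0],
    [0,0,0,0,0,-3.2,0],
    [0,0,0,0,0,-4.5,0],
    [0,0,0,0,0,-5,0],
    [0,0,0,0,-1.2,-5,0],
    [0,0,0,0,-2.5,-5,0],
    [0,0,0,0,-3.8,-5,0],
    [0,0,0,0,-5.1,-5,0],
    [0,0,0,0,-6.4,-5,0],
    [0,0,0,0,-7.7,-5,0],
    [0,0,0,0,-9,-5,0],
    [0,0,0,0,-10.3,-5,0],
    [0,0,0,0,-11.6,-5,0],
    [0,0,0,0,-12,-5,0],
    [0,0,0,0,-12,-5,0],
    [0,0,0,0,-12,-5,0]
  ]
}}

```text
time_s: 54.15
position: [0.3557, 0.0464, 0.1836]
tcp_rot: [[0.878, -0.111, 0.465], [-0.092, -0.994, -0.064], [0.469, 0.014, -0.883]]
force: [-0.0, -0.5, -0.5]
opening: 0.005
grasp_force: 0.0
```

Run:
```python
from h import *
i=optics.capture("top")["image"];j=optics.capture("side")["image"]
a=cv2.resize(i[140:240,265:415],(600,400),interpolation=cv2.INTER_CUBIC);b=cv2.resize(j[130:210,220:340],(600,400),interpolation=cv2.INTER_CUBIC)
cv2.imwrite("pics/z.png",cv2.resize(np.vstack([a,b]),(450,600)))
r=cv2.imread("pics/side0.png");r9=cv2.imread("pics/side9.png")
s=lambda im:np.argwhere(im[150:185,290:315].max(2)<60).mean(0)+[150,290]
print("knob v,u home0",s(r),"out",s(r9),"now",s(j),read_state()["force"])
```

```text
knob v,u home0 [166.06557377 303.95081967] out [162.38709677 305.38709677] now [161.07293666 299.86180422] [ 0.74704025  0.50459893 -0.46933135]
```

View pics/z.png

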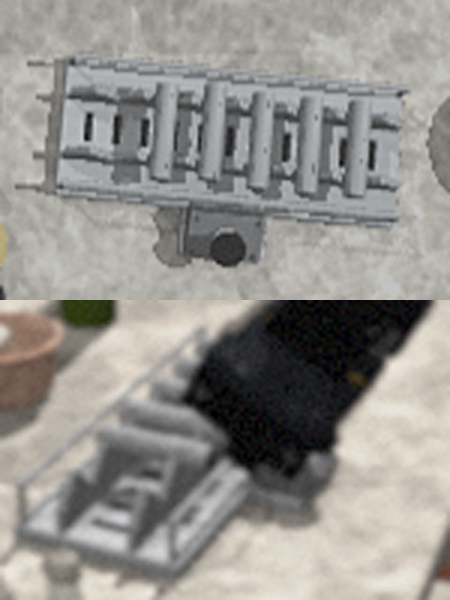

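The knob is at (227, 247) in the top crop, against (226, 248) computed from the starting image. It is home, and the five tubes are undisturbed.

```bash
python3 -c "
from rig import bot
print(bot.hand_in())"
```

```text
the job is handed in; nothing more can be done
None
```

I pulled the knob out, laid all five tubes in their own notch pairs, pushed the knob home and handed the job in at about 54 s; the hand-in returned no verdict, but the last pictures show the tubes seated and the knob home.

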